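Plug in a painted figure and cover it to dry

TASK

Put the freshly painted figure away to dry: first plug its square wooden block upright and fully home into the square socket of the drying board, then lay one orange spacer stick lengthwise and centred along the top of each white rail, and last set the green cover board level and centred across both sticks, its long side spanning from rail to rail, so that it rests clear of the figure. Set the figure and the cover down gently, do not drop them, let go of everything, and leave the paint bottle, the water cup and the red palette where they stand.

Things in the scene. Friction and masses are not known exactly. Their poses are not given: they have to be found in the camera images.
- figure_center (a point): Loose painted figure (yellow body, red head, round, up to 19 mm wide) fixed on top of an upright dark-wood square plug block. The block is 26 x 26 mm and 46 mm tall, its lowest 4 mm narrowed to 23 mm; the figure reaches 76 mm above the foot, total mass about 50 g. The point is the centre of the whole, 38 mm above the foot, still within the block (grip the block here); z is up, x and y are square to the block's faces. It starts upright on the table.
- socket (a point): Centre of the mouth of the square socket in the fixed wooden drying board, level with the top of the board's base (24 mm above the table). The hole is 28 x 28 mm, 15 mm deep with a 2 mm chamfered mouth and a solid floor, sides along this frame's x and y; any of the four ways round fits. The board is 170 x 170 mm and rigidly fixed; z is up. When the figure is home its centre point is 23 mm above this point.
- rail_left (a point): Middle of the flat top of the white rail on the board's +y side, 70 mm above the table. The rail is 170 mm long along its x, 30 mm wide in y, stands 46 mm above the board's base, and its centre line is 70 mm from the socket centre (110 mm free between the rails).
- rail_right (a point): The same on the board's -y side: middle of the flat top of the other white rail, same size and axes.
- stick_a_center (a point): Centre of a loose orange spacer stick, 130 mm long along its x, 20 mm wide in y, 22 mm tall in z, about 45 g; lies on the table. Either stick may go on either rail.
- stick_b_center (a point): Centre of the other, identical orange spacer stick.
- cover_grip (a point): Grip point of the loose green cover board: 200 mm long along its y, 130 mm wide along its x, 8 mm thick, with a black upright grip in the middle, 70 mm long along y, 18 mm thick in x, standing 42 mm above the board. About 220 g in all. The point lies in the grip over the middle of the board, 34 mm above the board's underside (26 mm above its top face); z is up. It starts flat on the table. On the sticks its underside is 92 mm above the table.
- figure: The same loose painted figure and plug block; origin at the centre of its foot.
- stick_a: The first orange stick; origin at the centre of its underside.
- stick_b: The second orange stick; origin at the centre of its underside.
- cover: The same green cover board; origin at the centre of its underside.
- paint_bottle: Bystander: black paint bottle with a blue cap, 44 mm across, 110 mm tall, loose; origin at the centre of its foot.
- water_cup: Bystander: white ceramic cup, 76 mm across, 80 mm tall, loose; origin at the centre of its foot.
- palette: Bystander: red plastic paint palette with paint dots, 110 x 150 x 12 mm, loose; origin at the centre of its underside.

How it is judged:
By the outcome, as a careful person would: the job done as asked, in the order asked, and still so for the second after the job is handed in, with the robot touching nothing.
It also fails if it takes over 72 s, if anything falls off the work surface, if the arm or the gripper's body presses on something with over 40 N, if the wrist force passes 120 N, or if a joint passes its speed limit or range.

ROBOT

A 7-joint arm with a two-finger parallel gripper is mounted at the origin on the work surface. World frame = base frame: x ahead of the robot, y to its left, z up, the work surface at z = 0. Lengths are in m, angles in rad, forces in N, time in s.
With the tool pointing down it reaches from about 0.425 to 0.875 m from the base axis. Payload 4.7 kg.
Tool frame: the origin (TCP) lies where the fingers leave the gripper's body, on its centre line; the fingertips stand 70 mm ahead of it and the grasp point (between the pads) lies 51 mm ahead of it; z points along the fingers, y is the line along which they close (so a half turn about z gives the same grasp; the last joint's range is limited). The gripper opens to 87 mm and grips with 3 to 60 N. Pads are 19 mm wide; open, the fingers measure 117 mm over their backs; the gripper's body (75 mm by 190 mm) begins 51 mm behind the grasp point.
Start: joints at [1.153, 0.321, -0.07, 1.45, 0.023, 1.371, -0.057], TCP at [0.272, -0.59, 0.292] pointing down, gripper open.
Joint ranges: [-2.86, 2.86], [-0.3, 2.09], [-1.38, 1.24], [0.06, 2.45], [-1.56, 4.7], [0.09, 2.05], [-2.69, 2.69]. Speed limits (rad/s): [2.57, 2.57, 3.14, 3.14, 3.14, 3.14, 3.14].

INTERFACE

Orientations are given as a rotation vector (axis times angle).
In Python, from bench import ctrl gives the robot as it stands.
- The arm moves only by the tool play_rows, never from a script. Its argument "increments" is a list that holds one entry, the list of rows, each a list of 7 numbers: the shift along the tool's x, y, z as a fraction of full scale, then the turn, a rotation vector about the tool's x, y, z as a fraction of full scale, then the gripper command: -1 is shut, 1 is fully open, values between are in proportion. A call has 1 to 8 rows; each row is the pose to reach, as a shift and turn from the pose commanded when the call began, along the tool's axes at that moment; what a row does not reach only later rows make up. Full scale, the value 1, is 0.1 m for a shift and 90 degrees for a turn. A row lasts 1/10 s, in which the tool goes at most 50 mm and 8.59 degrees, less where a joint would pass 70% of its speed; a pose out of reach is approached as far as the arm can. A call with a number of a shift or a turn outside -1 to 1 is refused whole. A call with a gripper value outside its range is refused whole. The fingers move at their own pace and stop on an object; "squeeze" is the grip in N (left out, the last holds). Time passes only in rows, so rows that repeat a pose let the fingers close. It gives the time, the measured TCP pose, the force, the opening and the grip force at its end, in the units of the state.
- ctrl.get_state(): the state, without advancing time (a new reading comes with each control period).
- ctrl.get_image(name): name is "side" or "top" or "wrist"; returns the picture (384x512x3 uint8, red, green, blue); there is no depth.
- ctrl.get_calibration(name): a dict with "vertical_fov" (degrees; the focal length in pixels is half the picture's height over the tangent of half this angle, whatever the lens; pixels are square), "cx", "cy" (the principal point, pixels), "R" (3x3) and "t" (3): a world point X has camera coordinates R X + t; the wrist camera has in their place "T_tool_cam" (4x4, takes a point from camera to tool coordinates, whose origin is the TCP and whose axes are the flange's). Camera axes: x right, y down, z forward; pixel columns grow to the right and rows downward; lengths in m; the calibration is good to about 2 mm. A picture is of the moment at which its call begins: read the wrist's pose just before it. get_calibration takes no time and is no camera call.
- ctrl.close_job(): hands the job in; it is judged then, once.
The state is a dict: "time": time; "joint_positions": joint angles; "qd": joint speeds; "joint_torque": joint torques, N m; "position": TCP position; "tool_rot": TCP orientation; "ft_force": force on the tool from outside, world axes, zero at the start; "torque": the same for the moment, N m; "grip_width": opening from 0.0 (shut) to 1.0 (fully open); "grip_force": force on a finger pad.
Only numpy, scipy, OpenCV 4.12 (cv2) and the standard library are available. Lean on these libraries where they do the work, as an engineer would, in place of code of your own. Each camera call takes 0.05 s, during which the arm holds its last target. There are 200 camera calls.

## Working session

There is one attempt and no reset: what is moved stays moved. The work goes in short steps, Python scripts to look and compute and a tool call to move; the robot and the scene stay as the last step left them, time stands still between calls to the robot, and variables do not carry over. Pictures are saved under pics/ and viewed, at most 10 in all, crops included, and the job is handed in when it is done.

Besides the shell and the picture viewer there is one more tool, called after ">>>" as a command line: name --argument value ..., lists and objects as JSON in quotes. play_rows: Moves the arm, as the interface text tells. Shift numbers are shares of 0.1 m and turn numbers shares of 90 degrees, none past 1 either way. Its arguments: {"type":"object","properties":{"increments":{"type":"array"},"squeeze":{"type":"number"}},"required":["increments"]}

```bash
ls; mkdir -p pics; python3 - <<'E'
from bench import ctrl
import cv2,numpy as np
np.set_printoptions(precision=4,suppress=True)
s=ctrl.get_state();print(s['time'],s['position'],s['tool_rot'],s['grip_width'],s['ft_force'])
for n in("side","top","wrist"):
    im=ctrl.get_image(n);cv2.imwrite(f'pics/{n}0.png',im[:,:,::-1]);print(n,ctrl.get_calibration(n))
a=cv2.imread('pics/top0.png');b=cv2.imread('pics/side0.png')
cv2.imwrite('pics/top0b.png',cv2.resize(a,(800,600),interpolation=cv2.INTER_CUBIC))
E
```

```text
pics
0.0 [ 0.2718 -0.59    0.2912] [-3.0669 -0.6727  0.0008] 1.001717153603286 [ 0.3926 -1.1634  0.3386]
side {'vertical_fov': 46.12143649285844, 'cx': 251.04004599386337, 'cy': 194.35111119248296, 'R': array([[-0.7311, -0.6822, -0.0067],
       [-0.4225,  0.4605, -0.7807],
       [ 0.5357, -0.5679, -0.6249]]), 't': array([0.4287, 0.329 , 0.9308])}
top {'vertical_fov': 51.21780170296514, 'cx': 256.4211729673244, 'cy': 192.5748903712497, 'R': array([[ 0.0283, -0.9994,  0.0184],
       [-0.9817, -0.0313, -0.1878],
       [ 0.1883, -0.0127, -0.982 ]]), 't': array([-0.0679,  0.5945,  1.0194])}
wrist {'vertical_fov': 68.14652458033187, 'cx': 256.6523914665182, 'cy': 191.0927079373, 'T_tool_cam': array([[-0.0007, -0.9554, -0.2954,  0.0837],
       [ 1.    , -0.0007, -0.    ,  0.    ],
       [-0.0002, -0.2954,  0.9554, -0.0917],
       [ 0.    ,  0.    ,  0.    ,  1.    ]])}
```

View pics/top0b.png

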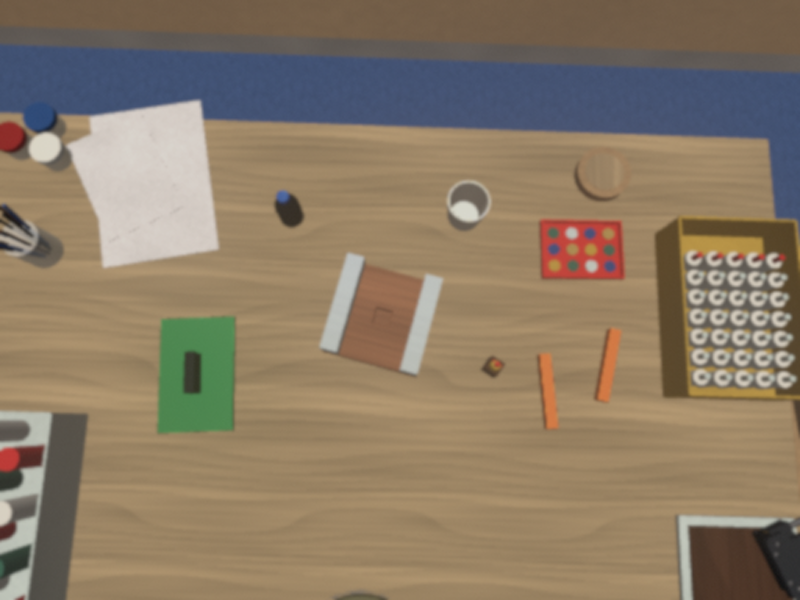

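View pics/side0.png

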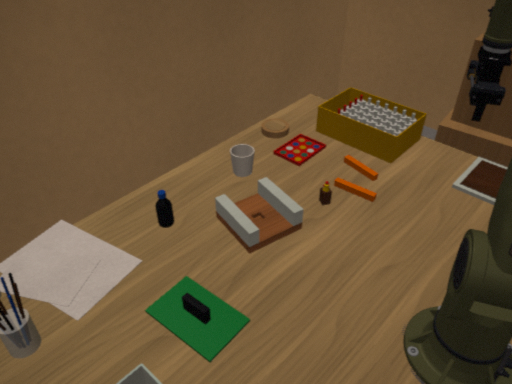

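The top view (800-wide scale) shows the board at about (380,315), the cover at (197,375), sticks at (548,390) and (609,365), and the figure at (493,366). The bottle is at (288,208), the cup at (468,202) and the palette at (582,250). Next I fit box models to the colour masks.

```bash
cat > h.py <<'E'
import numpy as np,cv2
from scipy.optimize import minimize
from scipy.spatial.transform import Rotation as Ro
from bench import ctrl
np.set_printoptions(precision=4,suppress=True)
def cam(n,s=None):
    c=ctrl.get_calibration(n)
    f=192/np.tan(np.radians(c['vertical_fov']/2)); K=np.array([[f,0,c['cx']],[0,f,c['cy']],[0,0,1]])
    if n=='wrist':
        T=np.eye(4);T[:3,:3]=Ro.from_rotvec(s['tool_rot']).as_matrix();T[:3,3]=s['position']
        M=np.linalg.inv(T@np.array(c['T_tool_cam']));return K,M[:3,:3],M[:3,3]
    return K,np.array(c['R']),np.array(c['t'])
def proj(C,X):
    K,R,t=C;p=(np.atleast_2d(X)@R.T+t)@K.T;return p[:,:2]/p[:,2:]
def back(C,uv,z):
    K,R,t=C;d=R.T@np.linalg.solve(K,[uv[0],uv[1],1]);o=-R.T@t;return o+d*(z-o[2])/d[2]
def box(x,y,a,dims,z0):
    c,s=np.cos(a),np.sin(a);L,W,H=dims
    return np.array([[x+c*i*L/2-s*j*W/2,y+s*i*L/2+c*j*W/2,z0+k*H] for i in(-1,1) for j in(-1,1) for k in(0,1)])
def hullmask(C,P):
    m=np.zeros((384,512),np.uint8);h=cv2.convexHull(proj(C,P).astype(np.float32))
    cv2.fillConvexPoly(m,np.round(h*16).astype(np.int32),255,cv2.LINE_AA,4);return m
def seg(im,fn):
    return fn(cv2.cvtColor(im,cv2.COLOR_RGB2HSV).astype(int)).astype(np.uint8)*255
def orange(h):return (h[...,0]>4)&(h[...,0]<16)&(h[...,1]>190)&(h[...,2]>120)
def green(h):return (h[...,0]>50)&(h[...,0]<85)&(h[...,1]>120)&(h[...,2]>50)
def white(h):return (h[...,1]<45)&(h[...,2]>110)
def near(m,C,x,y,r,z=0.02):
    o=np.zeros_like(m);u=proj(C,[x,y,z])[0];v=proj(C,[x,y+r,z])[0]
    cv2.circle(o,tuple(int(i) for i in u),int(np.hypot(*(u-v))),255,-1);return m&o
def fit(views,x0,parts):
    """views: list of (C,mask); parts: list of (dx,dy,dims,z0) boxes in object frame"""
    def cost(p):
        e=0
        for C,m in views:
            r=np.zeros_like(m)
            for dx,dy,d,z0 in parts:
                c,s=np.cos(p[2]),np.sin(p[2]);r|=hullmask(C,box(p[0]+c*dx-s*dy,p[1]+s*dx+c*dy,p[2],d,z0))
            b=cv2.GaussianBlur(r.astype(np.float32)-m,(0,0),1.5);e+=(b**2).sum()/(255.*m.sum()+1)
        return e
    sx=np.array(x0);S=np.array([sx,sx+[.012,0,0],sx+[0,.012,0],sx+[0,0,.12]])
    r=minimize(cost,x0,method='Nelder-Mead',options=dict(initial_simplex=S,xatol=2e-4,fatol=1e-6,maxiter=300))
    return r.x,r.fun
E
python3 - <<'E'
from h import *
im={n:cv2.imread(f'pics/{n}0.png')[:,:,::-1].copy() for n in('top','side')}
C={n:cam(n) for n in im}
g=lambda u,v,z:back(C['top'],(u*.64,v*.64),z)
a=g(548,390,.022);b=g(609,365,.022);c=g(197,375,.008);s=g(381,315,.024)
p1=g(540,352,.022)-g(556,428,.022);p2=g(615,328,.022)-g(603,400,.022)
rl=g(356,255,.07)-g(328,348,.07)
print(a,b,c,s)
ST=[(0,0,(.13,.02,.022),0)]
for nm,x,d in(('A',a,p1),('B',b,p2)):
  for vs in(('top',),('side',),('top','side')):
    print(nm,vs,*fit([(C[n],near(seg(im[n],orange),C[n],x[0],x[1],.036 if 0 else .075)&cv2.dilate(hullmask(C[n],box(x[0],x[1],np.arctan2(d[1],d[0]),(.16,.045,.022),0)),None)) for n in vs],[x[0],x[1],np.arctan2(d[1],d[0])],ST))
for vs in(('top',),('side',),('top','side')):
  V=[(C[n],cv2.morphologyEx(near(seg(im[n],green),C[n],c[0],c[1],.14),cv2.MORPH_CLOSE,np.ones((25,25)))) for n in vs]
  print('cover',vs,*fit(V,[c[0],c[1],0],[(0,0,(.13,.2,.008),0)]))
R=[(0,.07,(.17,.03,.046),.024),(0,-.07,(.17,.03,.046),.024)]
for vs in(('top',),('side',)):
  V=[(C[n],near(seg(im[n],white),C[n],s[0],s[1],.125,.05)) for n in vs]
  print('board',vs,*fit(V,[s[0],s[1],np.arctan2(rl[1],rl[0])],R))
f=g(493,366,.03);print('fig',f)
cv2.imwrite('pics/figc.png',cv2.resize(cv2.imread('pics/top0.png')[215:255,295:335],(400,400)))
E
```

```text
[ 0.4536 -0.3108  0.022 ] [ 0.5002 -0.4189  0.022 ] [0.4624 0.3017 0.008 ] [ 0.5762 -0.0165  0.024 ]
A ('top',) [ 0.5828 -0.3019 -0.912 ] 20792938.0
A ('side',) [ 0.4684 -0.3263 -0.0782] 1.0749481365024514
A ('top', 'side') [ 0.5828 -0.3019 -0.912 ] 20784209.825955253
B ('top',) [ 0.5574 -0.3934 -1.1375] 21256224.0
B ('side',) [ 0.513  -0.4346 -0.4116] 0.8272851577579146
B ('top', 'side') [ 0.5574 -0.3933 -1.1373] 21256225.80258988
cover ('top',) [ 1.3664 -0.1063 -5.88  ] 0.0
cover ('side',) [0.4681 0.3041 1.6402] 0.02093172135758297
cover ('top', 'side') [  3.5864  -1.0263 -20.76  ] 0.9487443509136708
board ('top',) [ 0.5755 -0.017  -0.2388] 0.023923706502957002
board ('side',) [ 0.601  -0.0394 -0.3788] 0.9027951249378214
fig [ 0.4917 -0.2137  0.03  ]
```

```bash
python3 - <<'E'
from h import *
for n,P in(('top',[(350,249),(390,233),(115,260),(140,220),(221,195),(315,234)]),('side',[(355,188),(361,167),(180,320),(240,222),(280,200),(325,198)])):
    h=cv2.cvtColor(cv2.imread(f'pics/{n}0.png'),cv2.COLOR_BGR2HSV)
    for u,v in P: print(n,u,v,h[v-1:v+2,u-1:u+2].reshape(-1,3).mean(0))
E
```

```text
top 350 249 [ 11.1111 169.5556 209.1111]
top 390 233 [ 11. 171. 210.]
top 115 260 [ 61.6667 108.3333 133.2222]
top 140 220 [ 61.5556 106.1111 137.3333]
top 221 195 [ 51.4444   5.8889 189.5556]
top 315 234 [ 17.8889 146.2222 141.5556]
side 355 188 [ 13.1111 254.4444 152.8889]
side 361 167 [ 12.7778 255.     147.1111]
side 180 320 [ 66.7778 183.2222  96.6667]
side 240 222 [ 27.1111  27.5556 149.7778]
side 280 200 [ 25.7778  27.8889 126.8889]
side 325 198 [  9.2222 182.      34.3333]
```

View pics/wrist0.png

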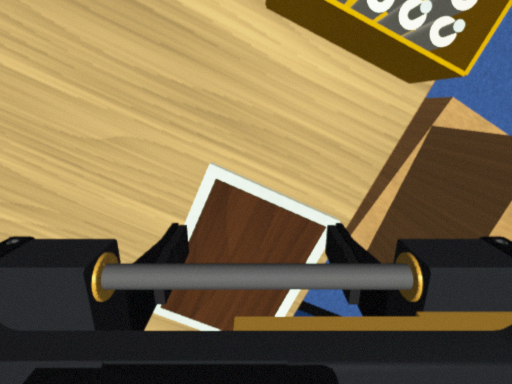

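```bash
sed -i 's/(h\[...,1\]>190)&(h\[...,2\]>120)/(h[...,1]>145)\&(h[...,2]>90)/; s/(h\[...,1\]>120)&(h\[...,2\]>50)/(h[...,1]>75)\&(h[...,2]>50)/' h.py
python3 - <<'E'
from h import *
im={n:cv2.imread(f'pics/{n}0.png')[:,:,::-1].copy() for n in('top','side')}
C={n:cam(n) for n in im}
g=lambda u,v,z:back(C['top'],(u*.64,v*.64),z)
a=g(548,390,.022);b=g(609,365,.022);c=g(197,375,.008);s=g(381,315,.024)
p1=g(540,352,.022)-g(556,428,.022);p2=g(615,328,.022)-g(603,400,.022)
ST=[(0,0,(.13,.02,.022),0)]
for nm,x,d in(('A',a,p1),('B',b,p2)):
  for vs in(('top',),('side',),('top','side')):
    an=np.arctan2(d[1],d[0])
    V=[(C[n],near(seg(im[n],orange),C[n],x[0],x[1],.09)&cv2.dilate(hullmask(C[n],box(x[0],x[1],an,(.16,.06,.022),0)),None)) for n in vs]
    print(nm,vs,*fit(V,[x[0],x[1],an],ST))
for vs in(('top',),('side',),('top','side')):
  V=[(C[n],cv2.morphologyEx(near(seg(im[n],green),C[n],c[0],c[1],.14),cv2.MORPH_CLOSE,np.ones((25,25)))) for n in vs]
  print('cover',vs,*fit(V,[c[0],c[1],1.57],[(0,0,(.13,.2,.008),0)]))
E
```

```text
A ('top',) [ 0.4533 -0.3124  0.0817] 0.11946324028107362
A ('side',) [ 0.4582 -0.3131  0.0724] 0.011160037333530534
A ('top', 'side') [ 0.4562 -0.3123  0.0914] 0.13815462239364468
B ('top',) [ 0.5026 -0.4202 -0.2093] 0.12666633160616378
B ('side',) [ 0.5062 -0.4216 -0.2155] 0.00384449977488698
B ('top', 'side') [ 0.5043 -0.4205 -0.2202] 0.13586130173670713
cover ('top',) [0.4658 0.3045 1.6459] 0.03223911388496689
cover ('side',) [0.4679 0.3045 1.6358] 0.020761702326401666
cover ('top', 'side') [0.4667 0.3044 1.6366] 0.05472378919179918
```

View pics/figc.png

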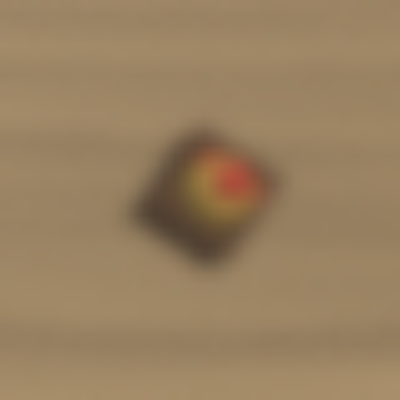

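The crop shows the block as a diamond with yaw near 49°. All the fitted positions look plausible. I'll write a small planner that prints the increments, then go look at the figure from above.

```bash
cat > plan.py <<'E'
from h import *
def down(yaw):return Ro.from_euler('z',yaw,degrees=True)*Ro.from_rotvec([np.pi,0,0])
def plan(wps,extra=1,p0=None,R0=None):
    """wps: list of (x,y,z,yaw_deg); prints calls: shift*10, turn fraction, n rows"""
    s=ctrl.get_state();p=np.array(s['position']) if p0 is None else p0;R=Ro.from_rotvec(s['tool_rot']) if R0 is None else R0
    for w in wps:
        P=np.array(w[:3]);Q=down(w[3])
        d=R.inv().apply(P-p);tv=(R.inv()*Q).as_rotvec()
        k=1
        while np.abs(d/k).max()>.0999 or np.linalg.norm(tv)/k>np.radians(66):k+=1
        for i in range(k):
            f=1/(k-i);d=R.inv().apply(P-p)*f;tv=(R.inv()*Q).as_rotvec()*f
            sh=np.round(d*10,3);tu=np.round(tv/(np.pi/2),4)
            n=int(max(np.ceil(np.linalg.norm(d)/.05),np.ceil(np.degrees(np.linalg.norm(tv))/8.59)))+(extra if i==k-1 else 0)
            p=p+R.apply(sh/10);R=R*Ro.from_rotvec(tu*np.pi/2)
            print(list(map(float,np.r_[sh,tu])),'rows',n,'->',p)
    return p,R
E
python3 -c "
from plan import *
plan([(.49,-.214,.25,49)])"
```

```text
[0.889, -0.625, 0.104, -0.0002, -0.0, -0.0674] rows 3 -> [ 0.3264 -0.4961  0.2811]
[0.95, -0.528, 0.104, -0.0002, -0.0, -0.0674] rows 3 -> [ 0.381  -0.4021  0.2708]
[1.0, -0.425, 0.104, -0.0002, -0.0001, -0.0674] rows 3 -> [ 0.4355 -0.3081  0.2604]
[1.04, -0.317, 0.104, -0.0003, -0.0001, -0.0673] rows 4 -> [ 0.49  -0.214  0.25 ]
```

>>> play_rows --increments '[[[0.89,-0.625,0.104,0,0,-0.067,1],[0.89,-0.625,0.104,0,0,-0.067,1],[0.89,-0.625,0.104,0,0,-0.067,1]]]'

```text
time: 0.45
position: [0.3315, -0.4902, 0.2811]
tool_rot: [-3.022, -0.846, -0.004]
ft_force: [1.0, 0.6, 0.7]
grip_width: 1.0
grip_force: 0.0
```

>>> play_rows --increments '[[[0.95,-0.53,0.104,0,0,-0.067,1],[0.95,-0.53,0.104,0,0,-0.067,1],[0.95,-0.53,0.104,0,0,-0.067,1]]]'

```text
time: 0.75
position: [0.3852, -0.3959, 0.271]
tool_rot: [-2.974, -1.004, -0.003]
ft_force: [0.7, 0.2, 0.3]
grip_width: 1.001
grip_force: 0.0
```

>>> play_rows --increments '[[[1.0,-0.425,0.104,0,0,-0.067,1],[1.0,-0.425,0.104,0,0,-0.067,1],[1.0,-0.425,0.104,0,0,-0.067,1]]]'

```text
time: 1.05
position: [0.4391, -0.302, 0.2607]
tool_rot: [-2.917, -1.159, -0.003]
ft_force: [0.5, 0.3, 0.5]
grip_width: 1.0
grip_force: 0.0
```

>>> play_rows --increments '[[[1.0,-0.317,0.104,0,0,-0.067,1],[1.0,-0.317,0.104,0,0,-0.067,1],[1.0,-0.317,0.104,0,0,-0.067,1],[1.0,-0.317,0.104,0,0,-0.067,1],[1.0,-0.317,0.104,0,0,-0.067,1]]]'

```text
time: 1.55
position: [0.4869, -0.2188, 0.2506]
tool_rot: [2.861, 1.296, -0.002]
ft_force: [-0.3, -0.5, 0.3]
grip_width: 0.998
grip_force: 0.0
```

```bash
python3 - <<'E'
from plan import *
s=ctrl.get_state();print(s['time'],s['position'],s['tool_rot'],np.abs(s['qd']).max())
im=ctrl.get_image('wrist');cv2.imwrite('pics/w1.png',im[:,:,::-1])
np.save('s1.npy',s,allow_pickle=True)
C=cam('wrist',s);print(proj(C,[[.49,-.214,0],[.49,-.214,.046],[.49,-.214,.076]]))
E
```

```text
1.55 [ 0.4869 -0.2188  0.2506] [ 2.8609  1.2964 -0.0016] 0.01499745879849156
[[255.1656 169.1553]
 [254.9751 178.6652]
 [254.8183 186.4903]]
```

View pics/w1.png

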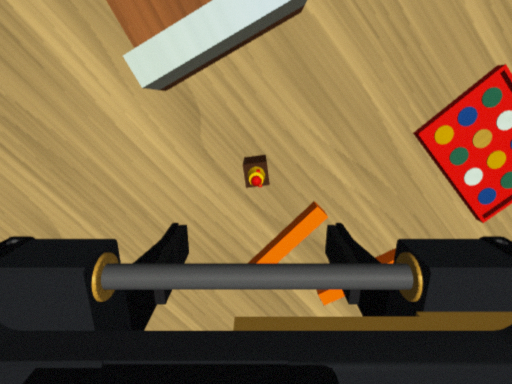

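The wrist image shows the block at (256,172), nearly aligned with the tool, with the red head at (257,181) and one rail end at the upper left. Now I'll fit the block.

```bash
python3 - <<'E'
from plan import *
s=np.load('s1.npy',allow_pickle=True).item();C=cam('wrist',s)
im=cv2.imread('pics/w1.png')[:,:,::-1].copy()
h=cv2.cvtColor(im,cv2.COLOR_RGB2HSV)
m=((h[...,2]<110)|(h[...,1]>185)).astype(np.uint8)*255
r=np.zeros_like(m);r[140:200,230:285]=255;m&=r
m=cv2.morphologyEx(m,cv2.MORPH_CLOSE,np.ones((5,5)))
ys,xs=np.nonzero(m);print(xs.min(),xs.max(),ys.min(),ys.max(),m.sum()/255)
for row in m[150:192,240:274]: print(''.join('#' if v else '.' for v in row))
F=[(0,0,(.026,.026,.046),0),(0,0,(.013,.013,.03),.046)]
for a in(.75,.85,.95): print(fit([(C,m)],[.49,-.214,a],F))
E
```

```text
243 268 155 186 710.0
..................................
..................................
..................................
..................................
..................................
...................#######........
............##############........
.....#####################........
....######################........
....#######################.......
....#######################.......
...########################.......
...########################.......
...########################.......
...########################.......
...########################.......
...########################.......
...########################.......
...########################.......
....#######################.......
....########################......
....########################......
....########################......
....########################......
....########################......
....########################......
.....#######################......
.....########################.....
.....########################.....
.....########################.....
.....########################.....
.....########################.....
......#######################.....
......#######################.....
......#######################.....
......##################..........
......#######.....####............
..................................
..................................
..................................
..................................
..................................
(array([ 0.4941, -0.2105,  0.9532]), np.float64(0.05071488104326329))
(array([ 0.4941, -0.2103,  0.9258]), np.float64(0.05177895713395266))
(array([ 0.4941, -0.2103,  0.9656]), np.float64(0.05083408762969632))
```

```bash
python3 -c "
from plan import *
plan([(.494,-.2104,.17,54.6),(.494,-.2104,.089,54.6)])"
```

```text
[0.115, -0.004, 0.806, 0.0001, 0.0007, -0.0657] rows 3 -> [ 0.494  -0.2104  0.17  ]
[-0.0, 0.0, 0.81, -0.0, -0.0, -0.0] rows 3 -> [ 0.494  -0.2104  0.089 ]
```

>>> play_rows --increments '[[[0.115,-0.004,0.4,0,0,-0.066,1],[0.115,-0.004,0.8,0,0,-0.066,1],[0.115,-0.004,0.806,0,0,-0.066,1]]]'

```text
time: 1.9
position: [0.4907, -0.2088, 0.1651]
tool_rot: [-2.784, -1.438, 0.011]
ft_force: [-0.0, -0.6, -0.0]
grip_width: 1.003
grip_force: 0.0
```

>>> play_rows --increments '[[[0,0,0.3,0,0,0,1],[0,0,0.6,0,0,0,1],[0,0,0.81,0,0,0,1],[0,0,0.81,0,0,0,1],[0,0,0.81,0,0,0,1]]]'

```text
time: 2.4
position: [0.4954, -0.2096, 0.0906]
tool_rot: [2.789, 1.442, 0.001]
ft_force: [-0.3, -0.2, 0.3]
grip_width: 1.0
grip_force: 0.0
```

>>> play_rows --increments '[[[0,0,0,0,0,0,-1],[0,0,0,0,0,0,-1],[0,0,0,0,0,0,-1],[0,0,0,0,0,0,-1],[0,0,0,0,0,0,-1],[0,0,0,0,0,0,-1],[0,0,0,0,0,0,-1],[0,0,0,0,0,0,-1]]]' --squeeze 20

```text
time: 3.2
position: [0.4948, -0.2081, 0.089]
tool_rot: [-2.789, -1.446, 0.0]
ft_force: [-0.1, 1.2, 0.3]
grip_width: 0.353
grip_force: 0.0
```

>>> play_rows --increments '[[[0,0,0,0,0,0,-1],[0,0,0,0,0,0,-1],[0,0,0,0,0,0,-1],[0,0,-0.2,0,0,0,-1],[0,0,-0.5,0,0,0,-1],[0,0,-0.9,0,0,0,-1],[0,0,-0.9,0,0,0,-1]]]'

```text
time: 3.9
position: [0.498, -0.2091, 0.1845]
tool_rot: [2.782, 1.442, 0.009]
ft_force: [1.1, -0.8, -0.8]
grip_width: 0.298
grip_force: 20.0
```

```bash
python3 -c "
from plan import *
s=ctrl.get_state();print(s['grip_width'],s['grip_force'],s['ft_force'])
plan([(.5755,-.017,.25,76.3)],2)"
```

```text
0.2979758763348011 19.999625687487423 [ 1.0635 -0.8045 -0.7552]
[0.673, -0.156, -0.219, 0.0021, 0.0001, -0.0796] rows 2 -> [ 0.5238 -0.1451  0.2063]
[0.687, -0.072, -0.218, 0.0022, 0.0001, -0.0796] rows 2 -> [ 0.5496 -0.081   0.2281]
[0.69, 0.014, -0.219, 0.0021, 0.0001, -0.0797] rows 4 -> [ 0.5755 -0.017   0.25  ]
```

>>> play_rows --increments '[[[0.67,-0.156,-0.22,0,0,-0.08,-1],[0.67,-0.156,-0.22,0,0,-0.08,-1]]]'

```text
time: 4.1
position: [0.5219, -0.1411, 0.2019]
tool_rot: [-2.689, -1.624, -0.004]
ft_force: [0.9, 1.3, -1.4]
grip_width: 0.296
grip_force: 20.0
```

>>> play_rows --increments '[[[0.687,-0.072,-0.22,0,0,-0.08,-1],[0.687,-0.072,-0.22,0,0,-0.08,-1]]]'

```text
time: 4.3
position: [0.5478, -0.0757, 0.2238]
tool_rot: [-2.579, -1.792, -0.004]
ft_force: [0.7, 0.1, -0.4]
grip_width: 0.297
grip_force: 20.0
```

>>> play_rows --increments '[[[0.69,0.014,-0.22,0,0,-0.08,-1],[0.69,0.014,-0.22,0,0,-0.08,-1],[0.69,0.014,-0.22,0,0,-0.08,-1],[0.69,0.014,-0.22,0,0,-0.08,-1],[0.69,0.014,-0.22,0,0,-0.08,-1]]]'

```text
time: 4.8
position: [0.5718, -0.0181, 0.244]
tool_rot: [-2.471, -1.94, 0.003]
ft_force: [-0.4, -0.7, -0.9]
grip_width: 0.299
grip_force: 20.0
```

```bash
python3 - <<'E'
from plan import *
s=ctrl.get_state();print(s['time'],s['position'],s['tool_rot'],np.abs(s['qd']).max(),s['grip_width'])
im=ctrl.get_image('wrist');cv2.imwrite('pics/w2.png',im[:,:,::-1])
np.save('s2.npy',s,allow_pickle=True)
C=cam('wrist',s);print(proj(C,[[.5755,-.017,.024]]))
T=Ro.from_rotvec(s['tool_rot']).as_matrix();print(np.degrees(np.arctan2(T[1,0],T[0,0])))
E
```

```text
4.8 [ 0.5718 -0.0181  0.244 ] [-2.4706 -1.9398  0.0033] 0.00833350697956962 0.29891733052679287
[[258.3775 177.7168]]
76.27433989972839
```

View pics/w2.png

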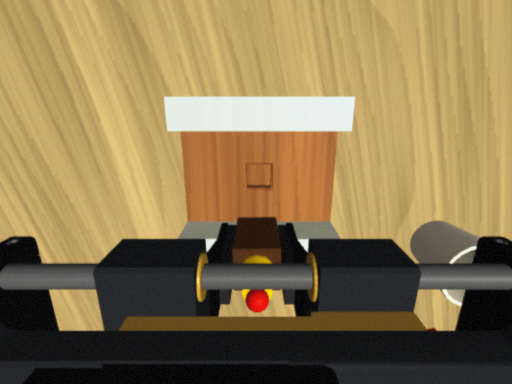

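The socket is at about (259,175), spanning columns 246–272 and rows 163–187, which matches the prediction. The held block's foot edge is near row 218. I'll get subpixel edges for both.

```bash
python3 - <<'E'
from plan import *
s=np.load('s2.npy',allow_pickle=True).item();C=cam('wrist',s)
g=cv2.imread('pics/w2.png',0).astype(float)
print('cols',dict(zip(range(238,282),g[168:184,238:282].mean(0).round().astype(int))))
print('rows',dict(zip(range(155,196),g[155:196,251:268].mean(1).round().astype(int))))
print('blockrows',dict(zip(range(208,245),g[208:245,245:272].mean(1).round().astype(int))))
print('blockcols',dict(zip(range(224,294),g[224:230,224:294].mean(0).round().astype(int))))
im=cv2.imread('pics/w2.png')[:,:,::-1].copy()
m=seg(im,white);m[:80]=0;m[160:]=0;m[:,:150]=0;m[:,370:]=0
for r in(100,112,125):
    xs=np.nonzero(m[r])[0];print(r,xs.min(),xs.max())
print([np.nonzero(m[:,c])[0][[0,-1]] for c in(180,220,260,300,340)])
K,R,t=C
Rt=Ro.from_rotvec(s['tool_rot']).as_matrix();tp=np.array(s['position'])
for x in(-.013,.0,.013):
  print(x,proj(C,[tp+Rt@[x,-.013,.085],tp+Rt@[x,.013,.085]]).round(1).tolist())
E
```

```text
cols {238: np.int64(108), 239: np.int64(109), 240: np.int64(115), 241: np.int64(118), 242: np.int64(118), 243: np.int64(120), 244: np.int64(121), 245: np.int64(118), 246: np.int64(100), 247: np.int64(104), 248: np.int64(108), 249: np.int64(111), 250: np.int64(117), 251: np.int64(118), 252: np.int64(121), 253: np.int64(123), 254: np.int64(120), 255: np.int64(119), 256: np.int64(117), 257: np.int64(117), 258: np.int64(118), 259: np.int64(117), 260: np.int64(114), 261: np.int64(113), 262: np.int64(112), 263: np.int64(111), 264: np.int64(116), 265: np.int64(123), 266: np.int64(123), 267: np.int64(125), 268: np.int64(130), 269: np.int64(125), 270: np.int64(102), 271: np.int64(89), 272: np.int64(91), 273: np.int64(117), 274: np.int64(126), 275: np.int64(126), 276: np.int64(125), 277: np.int64(123), 278: np.int64(119), 279: np.int64(124), 280: np.int64(130), 281: np.int64(134)}
rows {155: np.int64(123), 156: np.int64(121), 157: np.int64(122), 158: np.int64(122), 159: np.int64(122), 160: np.int64(122), 161: np.int64(120), 162: np.int64(114), 163: np.int64(102), 164: np.int64(107), 165: np.in
[... 2210 characters left out ...]
 270: np.int64(28), 271: np.int64(28), 272: np.int64(26), 273: np.int64(25), 274: np.int64(28), 275: np.int64(28), 276: np.int64(32), 277: np.int64(48), 278: np.int64(39), 279: np.int64(35), 280: np.int64(35), 281: np.int64(33), 282: np.int64(34), 283: np.int64(33), 284: np.int64(30), 285: np.int64(28), 286: np.int64(15), 287: np.int64(8), 288: np.int64(7), 289: np.int64(8), 290: np.int64(9), 291: np.int64(10), 292: np.int64(24), 293: np.int64(69)}
100 164 354
112 165 353
125 167 351
[array([ 97, 130]), array([ 97, 130]), array([ 97, 130]), array([ 97, 130]), array([ 97, 130])]
-0.013 [[235.5, 247.8], [272.9, 247.8]]
0.0 [[235.1, 230.7], [273.2, 230.6]]
0.013 [[234.6, 212.9], [273.6, 212.8]]
```

```bash
python3 - <<'E'
from plan import *
print(ctrl.get_calibration('wrist'))
s=np.load('s2.npy',allow_pickle=True).item();C=cam('wrist',s)
Rt=Ro.from_rotvec(s['tool_rot']).as_matrix();tp=np.array(s['position'])
print(C,np.linalg.det(Rt),proj(C,[tp+Rt@[0,0,.085],tp+Rt@[.0115,0,.089],tp+Rt@[.013,0,.085]]))
print(back(C,(259.3,175.3),.024))
E
```

```text
{'vertical_fov': 68.14652458033187, 'cx': 256.6523914665182, 'cy': 191.0927079373, 'T_tool_cam': array([[-0.0007, -0.9553, -0.2957,  0.0829],
       [ 1.    , -0.0008,  0.0003,  0.0017],
       [-0.0005, -0.2957,  0.9553, -0.0917],
       [ 0.    ,  0.    ,  0.    ,  1.    ]])}
(array([[283.8681,   0.    , 256.6524],
       [  0.    , 283.8681, 191.0927],
       [  0.    ,   0.    ,   1.    ]]), array([[ 0.9713, -0.2379, -0.0011],
       [-0.2269, -0.9275,  0.297 ],
       [-0.0717, -0.2883, -0.9549]]), array([-0.561 ,  0.0925,  0.3808])) 0.9999999999999999 [[254.1573 230.6577]
 [254.1484 212.7425]
 [254.0937 212.855 ]]
[ 0.5772 -0.0145  0.024 ]
```

```bash
python3 - <<'E'
from plan import *
A=np.array([ctrl.get_calibration('wrist')['T_tool_cam'] for _ in range(5)])
print(A[:,:3,3], A.std(0).max())
P=[ctrl.get_state() for _ in range(5)];print([p['position'] for p in P],P[0]['time'])
E
```

```text
[[ 0.0829  0.0017 -0.0917]
 [ 0.0829  0.0017 -0.0917]
 [ 0.0829  0.0017 -0.0917]
 [ 0.0829  0.0017 -0.0917]
 [ 0.0829  0.0017 -0.0917]] 1.1102230246251565e-16
[array([ 0.5718, -0.0183,  0.244 ]), array([ 0.5718, -0.0183,  0.244 ]), array([ 0.5718, -0.0183,  0.244 ]), array([ 0.5718, -0.0183,  0.244 ]), array([ 0.5718, -0.0183,  0.244 ])] 4.85
```

```bash
python3 - <<'E'
from plan import *
s=np.load('s2.npy',allow_pickle=True).item();C=cam('wrist',s)
Rt=Ro.from_rotvec(s['tool_rot']).as_matrix();tp=np.array(s['position'])
so=Rt.T@(back(C,(259.3,175.3),.024)-tp);print('socket tool',so)
# size check of mouth 32mm
print(np.linalg.norm(back(C,(245.5,175),.024)-back(C,(273,175),.024)),np.linalg.norm(back(C,(259,162.5),.024)-back(C,(259,188),.024)))
# rail far top outer/inner edges -> 85mm,55mm from socket
for r in(97,130.5): print('rail',Rt.T@(back(C,(259.5,r),.07)-tp)-so)
print('rail ends',[(Rt.T@(back(C,(u,112),.07)-tp)-so)[1] for u in(164.5,353.5)])
print('shift', (so-np.array([-.0028,.0018,0]))*10)
s=ctrl.get_state();print(s['position'],s['tool_rot'])
E
```

```text
socket tool [0.0051 0.0048 0.2199]
0.03105982182991791 0.029661550291478284
rail [ 0.0831 -0.0004 -0.0461]
rail [ 0.0539 -0.0004 -0.0461]
rail ends [np.float64(-0.08607645989070682), np.float64(0.08431172196521289)]
shift [0.0791 0.0296 2.1994]
[ 0.5718 -0.0183  0.244 ] [-2.4711 -1.9393  0.0031]
```

>>> play_rows --increments '[[[0.07,0.028,0,0,0,0,-1],[0.07,0.028,0.3,0,0,0,-1],[0.07,0.028,0.6,0,0,0,-1],[0.07,0.028,0.9,0,0,0,-1],[0.07,0.028,1.0,0,0,0,-1]]]'

```text
time: 5.35
position: [0.5748, -0.0107, 0.1417]
tool_rot: [-2.467, -1.939, 0.007]
ft_force: [-0.7, -0.4, -0.9]
grip_width: 0.295
grip_force: 20.0
```

>>> play_rows --increments '[[[0,0,0.1,0,0,0,-1],[0,0,0.15,0,0,0,-1],[0,0,0.15,0,0,0,-1]]]'

```text
time: 5.65
position: [0.5771, -0.0102, 0.1303]
tool_rot: [2.469, 1.942, 0.001]
ft_force: [0.0, 1.3, -0.4]
grip_width: 0.304
grip_force: 20.0
```

```bash
python3 - <<'E'
from plan import *
s=ctrl.get_state();print(s['time'],s['position'],s['tool_rot'],np.abs(s['qd']).max(),s['ft_force'])
im=ctrl.get_image('wrist');np.save('s3.npy',s,allow_pickle=True)
cv2.imwrite('pics/w3.png',im[:,:,::-1])
cv2.imwrite('pics/w3c.png',cv2.resize(im[120:320,156:356,::-1],(600,600),interpolation=cv2.INTER_CUBIC))
E
```

```text
5.65 [ 0.5771 -0.0102  0.1303] [2.4687 1.9424 0.0005] 0.014892478880479471 [ 0.0261  1.3332 -0.4036]
```

View pics/w3c.png

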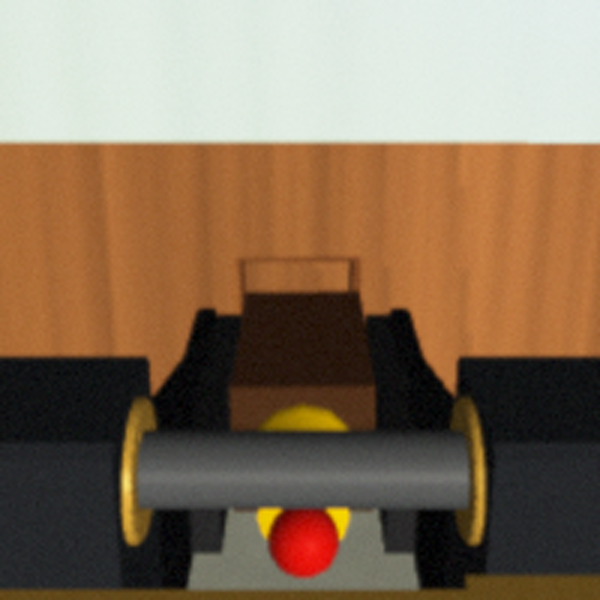

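Close up, the mouth outline spans columns 236–275.3 with its far edge at row 206. The block's bottom edge is at row 217.7 with centre column 256.7, and the rail's inner edge is at row 167.7.

```bash
python3 - <<'E'
from plan import *
s=np.load('s3.npy',allow_pickle=True).item();C=cam('wrist',s);print(ctrl.get_calibration('wrist')['T_tool_cam'][:,3])
Rt=Ro.from_rotvec(s['tool_rot']).as_matrix();tp=np.array(s['position'])
g=cv2.imread('pics/w3.png',0).astype(float)
print('rows',200,g[200:224,246:266].mean(1).round().astype(int))
print('cols',230,g[208:215,230:282].mean(0).round().astype(int))
r=lambda u,v,z:(Rt.T@(back(C,(u,v),z)-tp))*1000
print('far edge',r(255.7,206,.024),'rail',r(255.7,167.7,.07),'L',r(236,210,.024),'R',r(275.3,210,.024))
zb=tp[2]-.085;print('block edge',r(256.7,217.7,zb),zb)
E
```

```text
[ 0.0829  0.0017 -0.0917  1.    ]
rows 200 [115 116 115 116 114 104  93 103 111 112 111 111 111 110 110 109  99  66
  31  25  24  25  26  26]
cols 230 [112 116 115 114 111  99  77  78  99 100 104 105 109 112 113 113 115 117
 114 114 112 109 108 110 112 111 108 107 108 106 106 107 110 113 117 116
 117 118 120 121 121 115  80  67  81  88 107 118 119 119 117 118]
far edge [ 10.0181   1.0116 106.3192] rail [49.2267  1.1999 60.3216] L [  6.8599 -13.681  106.3121] R [  6.8292  15.6213 106.326 ]
block edge [ 9.5081  1.739  85.0014] 0.04531815790214001
```

>>> play_rows --increments '[[[-0.017,-0.01,0,0,0,0,-1],[-0.017,-0.01,0.1,0,0,0,-1],[-0.017,-0.01,0.17,0,0,0,-1],[-0.017,-0.01,0.2,0,0,0,-1],[-0.017,-0.01,0.2,0,0,0,-1]]]'

```text
time: 6.2
position: [0.5749, -0.0116, 0.1091]
tool_rot: [-2.468, -1.942, 0.002]
ft_force: [-0.7, 0.0, -0.7]
grip_width: 0.3
grip_force: 20.0
```

>>> play_rows --increments '[[[0,0,0.03,0,0,0,-1],[0,0,0.06,0,0,0,-1],[0,0,0.06,0,0,0,-1]]]'

```text
time: 6.5
position: [0.5752, -0.0116, 0.1036]
tool_rot: [-2.468, -1.943, 0.001]
ft_force: [-0.6, 0.4, -0.9]
grip_width: 0.293
grip_force: 20.0
```

>>> play_rows --increments '[[[0,0,0.015,0,0,0,-1],[0,0,0.03,0,0,0,-1],[0,0,0.04,0,0,0,-1],[0,0,0.04,0,0,0,-1]]]'

```text
time: 6.9
position: [0.5753, -0.0116, 0.0999]
tool_rot: [-2.469, -1.943, 0.0]
ft_force: [1.0, -0.5, -0.9]
grip_width: 0.297
grip_force: 20.0
```

>>> play_rows --increments '[[[0,0,0.008,0,0,0,-1],[0,0,0.016,0,0,0,-1],[0,0,0.016,0,0,0,-1]]]'

```text
time: 7.2
position: [0.5754, -0.0116, 0.0983]
tool_rot: [-2.469, -1.943, 0.0]
ft_force: [-0.3, -0.1, -0.7]
grip_width: 0.298
grip_force: 20.0
```

>>> play_rows --increments '[[[0,0,0.006,0,0,0,-1],[0,0,0.012,0,0,0,-1],[0,0,0.012,0,0,0,-1]]]'

```text
time: 7.5
position: [0.5755, -0.0115, 0.098]
tool_rot: [2.468, 1.943, -0.0]
ft_force: [-1.9, 0.3, 5.0]
grip_width: 0.295
grip_force: 20.0
```

>>> play_rows --increments '[[[0,0,0.006,0,0,0,-1],[0,0,0.012,0,0,0,-1],[0,0,0.012,0,0,0,-1]]]'

```text
time: 7.8
position: [0.5755, -0.0115, 0.0979]
tool_rot: [2.468, 1.942, -0.001]
ft_force: [-5.6, -0.7, 12.4]
grip_width: 0.3
grip_force: 20.0
```

The plug is home: contact came at z = 0.098 as expected. I'll relieve the push, open, rise, and go to look at the sticks.

>>> play_rows --increments '[[[0,0,-0.012,0,0,0,-1],[0,0,-0.015,0,0,0,-1],[0,0,-0.015,0,0,0,0],[0,0,-0.015,0,0,0,0.2],[0,0,-0.015,0,0,0,0.2],[0,0,-0.015,0,0,0,0.2],[0,0,-0.015,0,0,0,0.2]]]'

```text
time: 8.5
position: [0.5754, -0.0116, 0.0973]
tool_rot: [-2.469, -1.943, 0.0]
ft_force: [0.3, -1.2, -0.5]
grip_width: 0.582
grip_force: 0.0
```

>>> play_rows --increments '[[[0,0,-0.2,0,0,0,0.2],[0,0,-0.5,0,0,0,0.2],[0,0,-1.0,0,0,0,0.2],[0,0,-1.0,0,0,0,0.2],[0,0,-1.0,0,0,0,0.2]]]'

```text
time: 9.0
position: [0.5763, -0.0116, 0.199]
tool_rot: [2.467, 1.941, 0.003]
ft_force: [-0.4, -0.4, -1.0]
grip_width: 0.597
grip_force: 0.0
```

```bash
python3 - <<'E'
from plan import *
s=ctrl.get_state();print(s['time'],s['position'],s['grip_width'],s['ft_force'])
plan([(.457,-.313,.24,4.5)],2)
E
```

```text
9.0 [ 0.5763 -0.0116  0.199 ] 0.5970701005192304 [-0.3652 -0.4485 -1.0153]
[-0.803, -0.112, -0.103, 0.0004, -0.0003, 0.1997] rows 3 -> [ 0.5465 -0.087   0.2093]
[-0.798, 0.141, -0.102, 0.0005, -0.0003, 0.1997] rows 3 -> [ 0.5167 -0.1623  0.2195]
[-0.716, 0.38, -0.103, 0.0004, -0.0004, 0.1997] rows 3 -> [ 0.4868 -0.2377  0.2298]
[-0.563, 0.582, -0.102, 0.0005, -0.0003, 0.1998] rows 5 -> [ 0.457 -0.313  0.24 ]
```

>>> play_rows --increments '[[[-0.8,-0.11,-0.1,0,0,0.2,0.2],[-0.8,-0.11,-0.1,0,0,0.2,0.2],[-0.8,-0.11,-0.1,0,0,0.2,0.2]]]'

```text
time: 9.3
position: [0.5437, -0.0928, 0.206]
tool_rot: [2.75, 1.517, -0.007]
ft_force: [0.5, -0.1, 0.4]
grip_width: 0.6
grip_force: 0.0
```

>>> play_rows --increments '[[[-0.8,0.14,-0.1,0,0,0.2,0.2],[-0.8,0.14,-0.1,0,0,0.2,0.2],[-0.8,0.14,-0.1,0,0,0.2,0.2]]]'

```text
time: 9.6
position: [0.5137, -0.1674, 0.2164]
tool_rot: [2.953, 1.07, -0.005]
ft_force: [-0.7, -0.4, 0.2]
grip_width: 0.599
grip_force: 0.0
```

>>> play_rows --increments '[[[-0.716,0.38,-0.1,0,0,0.2,0.2],[-0.716,0.38,-0.1,0,0,0.2,0.2],[-0.716,0.38,-0.1,0,0,0.2,0.2]]]'

```text
time: 9.9
position: [0.484, -0.2419, 0.2265]
tool_rot: [3.083, 0.597, -0.004]
ft_force: [0.1, -0.1, 0.1]
grip_width: 0.599
grip_force: 0.0
```

>>> play_rows --increments '[[[-0.56,0.58,-0.1,0,0,0.2,0.2],[-0.56,0.58,-0.1,0,0,0.2,0.2],[-0.56,0.58,-0.1,0,0,0.2,0.2],[-0.56,0.58,-0.1,0,0,0.2,0.2],[-0.56,0.58,-0.1,0,0,0.2,0.2],[-0.56,0.58,-0.1,0,0,0.2,0.2]]]'

```text
time: 10.5
position: [0.4573, -0.3105, 0.237]
tool_rot: [-3.138, -0.128, 0.001]
ft_force: [0.3, 0.5, 0.1]
grip_width: 0.599
grip_force: 0.0
```

```bash
cat > stick.py <<'E'
from plan import *
import sys
def look(tag,x,y,a):
    s=ctrl.get_state();print(s['time'],s['position'],s['tool_rot'],np.abs(s['qd']).max())
    im=ctrl.get_image('wrist');C=cam('wrist',s);print(ctrl.get_calibration('wrist')['T_tool_cam'][:3,3])
    np.save(f's_{tag}.npy',s,allow_pickle=True);cv2.imwrite(f'pics/{tag}.png',im[:,:,::-1])
    m=seg(im,orange)&cv2.dilate(hullmask(C,box(x,y,a,(.15,.05,.022),0)),None)
    m=cv2.morphologyEx(m,cv2.MORPH_OPEN,np.ones((3,3)))
    cv2.imwrite(f'pics/{tag}m.png',m)
    ys,xs=np.nonzero(m);print('px',xs.min(),xs.max(),ys.min(),ys.max())
    r,c=fit([(C,m)],[x,y,a],[(0,0,(.13,.02,.022),0)])
    print('stick',r,np.degrees(r[2]),c);return r
E
python3 -c "
from stick import *
look('sA',.457,-.313,.08)"
```

```text
10.5 [ 0.4573 -0.3105  0.237 ] [-3.1379 -0.1276  0.0007] 0.006756803885119885
[ 0.0836 -0.0007 -0.0917]
px 248 258 216 233
stick [-0.0105 -0.347   0.1686] 9.657757731917057 0.2429305008441193
```

View pics/sA.png

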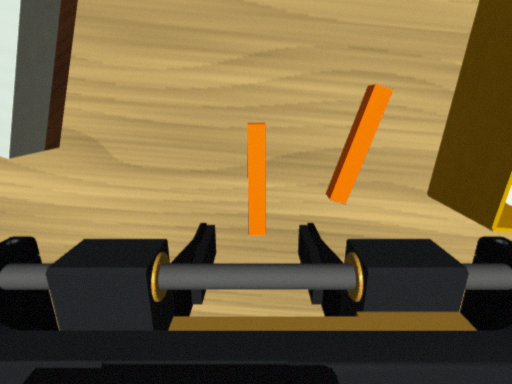

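Both sticks are fully visible: A from (248,123) to (266,235), and B from (383,85) to (338,203). I need to loosen the hue range and refit.

```bash
sed -i 's/seg(im,orange)/seg(im,lambda h:(h[...,0]>3)\&(h[...,0]<22)\&(h[...,1]>200)\&(h[...,2]>90))/' stick.py; cat >> stick.py <<'E'
def refit(tag,x,y,a):
    s=np.load(f's_{tag}.npy',allow_pickle=True).item();im=cv2.imread(f'pics/{tag}.png')[:,:,::-1].copy();C=cam('wrist',s)
    m=seg(im,lambda h:(h[...,0]>3)&(h[...,0]<22)&(h[...,1]>200)&(h[...,2]>90))&cv2.dilate(hullmask(C,box(x,y,a,(.15,.05,.022),0)),None)
    m=cv2.morphologyEx(m,cv2.MORPH_OPEN,np.ones((3,3)))
    ys,xs=np.nonzero(m);r,c=fit([(C,m)],[x,y,a],[(0,0,(.13,.02,.022),0)])
    print('px',xs.min(),xs.max(),ys.min(),ys.max(),r,np.degrees(r[2]),c);return r
E
python3 -c "
from stick import *
r=refit('sA',.457,-.313,.08);refit('sA',.505,-.421,-.215)
a=np.degrees(r[2]);plan([(r[0],r[1],.16,a),(r[0],r[1],.073,a)],2)"
```

```text
px 247 265 123 234 [ 0.4551 -0.3098  0.0893] 5.119225564407182 0.021679534351537005
px 327 391 85 202 [ 0.5039 -0.4171 -0.2073] -11.875786766958711 0.04224513696572369
[-0.019, -0.012, 0.772, -0.0005, 0.0002, -0.0056] rows 4 -> [ 0.4551 -0.3097  0.16  ]
[-0.0, 0.0, 0.87, 0.0, -0.0, -0.0] rows 4 -> [ 0.4551 -0.3097  0.073 ]
```

>>> play_rows --increments '[[[-0.019,-0.012,0.4,0,0,-0.006,0.2],[-0.019,-0.012,0.77,0,0,-0.006,0.2],[-0.019,-0.012,0.77,0,0,-0.006,0.2]]]'

```text
time: 10.85
position: [0.4517, -0.3088, 0.1556]
tool_rot: [-3.132, -0.138, 0.013]
ft_force: [-0.6, 0.1, -0.3]
grip_width: 0.599
grip_force: 0.0
```

>>> play_rows --increments '[[[0,0,0.3,0,0,0,0.2],[0,0,0.6,0,0,0,0.2],[0,0,0.8,0,0,0,0.2],[0,0,0.86,0,0,0,0.2],[0,0,0.86,0,0,0,0.2],[0,0,0.86,0,0,0,-0.3],[0,0,0.86,0,0,0,-1],[0,0,0.86,0,0,0,-1]]]'

```text
time: 11.65
position: [0.4551, -0.312, 0.0758]
tool_rot: [3.137, 0.135, 0.003]
ft_force: [0.1, 0.3, -0.5]
grip_width: 0.412
grip_force: 0.0
```

>>> play_rows --increments '[[[0,0,0,0,0,0,-1],[0,0,0,0,0,0,-1],[0,0,0,0,0,0,-1],[0,0,0,0,0,0,-1],[0,0,0,0,0,0,-1]]]'

```text
time: 12.15
position: [0.4545, -0.3116, 0.0749]
tool_rot: [3.138, 0.135, 0.0]
ft_force: [-1.3, 0.3, 3.4]
grip_width: 0.232
grip_force: 20.0
```

```bash
python3 -c "
from plan import *
s=ctrl.get_state();print(s['time'],s['position'],s['grip_width']*87,s['grip_force'],s['ft_force'])
R=Ro.from_rotvec(s['tool_rot']).as_matrix();print(R[:,0],np.degrees(np.arctan2(R[1,0],R[0,0])))
x,y,z=s['position']
plan([(x,y,.165,5.1),(.5584,-.0823,.21,-13.7)],2)"
```

```text
12.15 [ 0.4545 -0.3116  0.0749] 20.145358242451152 20.000510215759277 [-1.2938  0.2583  3.4217]
[0.9963 0.0861 0.0002] 4.941970743880414
[0.0, 0.0, -0.901, 0.0002, -0.0001, -0.0018] rows 4 -> [ 0.4545 -0.3116  0.165 ]
[0.413, -0.73, -0.15, -0.0, 0.0, 0.0696] rows 2 -> [ 0.4891 -0.2352  0.18  ]
[0.331, -0.771, -0.15, -0.0, 0.0, 0.0697] rows 2 -> [ 0.5238 -0.1588  0.195 ]
[0.244, -0.803, -0.15, -0.0, 0.0, 0.0696] rows 4 -> [ 0.5584 -0.0823  0.21  ]
```

>>> play_rows --increments '[[[0,0,-0.2,0,0,0,-1],[0,0,-0.5,0,0,0,-1],[0,0,-0.9,0,0,0,-1],[0,0,-0.9,0,0,0,-1]]]'

```text
time: 12.55
position: [0.4572, -0.3132, 0.1698]
tool_rot: [3.133, 0.135, 0.012]
ft_force: [0.9, -0.4, -0.5]
grip_width: 0.224
grip_force: 20.0
```

>>> play_rows --increments '[[[0.413,-0.73,-0.15,0,0,0.07,-1],[0.413,-0.73,-0.15,0,0,0.07,-1]]]'

```text
time: 12.75
position: [0.4897, -0.2338, 0.1795]
tool_rot: [-3.141, 0.043, -0.001]
ft_force: [0.4, 0.7, -1.4]
grip_width: 0.226
grip_force: 20.0
```

>>> play_rows --increments '[[[0.33,-0.77,-0.15,0,0,0.07,-1],[0.33,-0.77,-0.15,0,0,0.07,-1]]]'

```text
time: 12.95
position: [0.5249, -0.1557, 0.1944]
tool_rot: [-3.134, 0.21, -0.001]
ft_force: [1.0, 0.1, -0.9]
grip_width: 0.228
grip_force: 20.0
```

>>> play_rows --increments '[[[0.244,-0.8,-0.15,0,0,0.07,-1],[0.244,-0.8,-0.15,0,0,0.07,-1],[0.244,-0.8,-0.15,0,0,0.07,-1],[0.244,-0.8,-0.15,0,0,0.07,-1],[0.244,-0.8,-0.15,0,0,0.07,-1],[0.244,-0.8,-0.15,0,0,0.07,-1]]]'

```text
time: 13.55
position: [0.5581, -0.0849, 0.2088]
tool_rot: [3.117, -0.386, -0.002]
ft_force: [-0.9, -0.6, -0.3]
grip_width: 0.23
grip_force: 20.0
```

```bash
python3 - <<'E'
from plan import *
s=ctrl.get_state();print(s['time'],s['position'],s['tool_rot'],np.abs(s['qd']).max(),s['grip_width'])
im=ctrl.get_image('wrist');np.save('s_pA.npy',s,allow_pickle=True)
cv2.imwrite('pics/pA.png',im[:,:,::-1]);print(ctrl.get_calibration('wrist')['T_tool_cam'][:3,3])
plan([(.5584,-.0823,.165,-13.7)],2)
E
```

```text
13.55 [ 0.5581 -0.0849  0.2088] [ 3.1171 -0.3861 -0.002 ] 0.00449868243694831 0.22974515108047583
[ 0.0833 -0.0013 -0.0917]
[-0.004, -0.024, 0.44, 0.0004, 0.0005, -0.0046] rows 3 -> [ 0.5584 -0.0823  0.165 ]
```

View pics/pA.png

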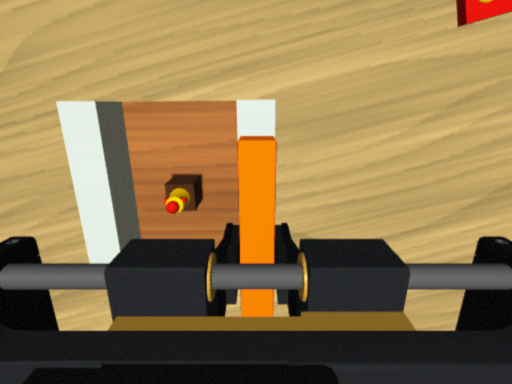

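The rail's far end is at row 100, columns 237–275. The held stick is in line, with its far end near rows 137–140, and the figure stands plugged at (180,195). Now a precise measurement.

```bash
cat > place.py <<'E'
from plan import *
def meas(tag):
    s=np.load(f's_{tag}.npy',allow_pickle=True).item();C=cam('wrist',s)
    im=cv2.imread(f'pics/{tag}.png')[:,:,::-1].astype(float);g=im.mean(2);b=im[:,:,2];rd=im[:,:,0]
    print('rowsB',80,b[80:150,248:265].mean(1).round().astype(int))
    print('rowsR',130,rd[130:150,248:265].mean(1).round().astype(int))
    for r in(105,115,130): print('cols',r,b[r-2:r+3,228:286].mean(0).round().astype(int))
    print('stickR',rd[160:166,228:286].mean(0).round().astype(int));print('stickG',im[160:166,228:286,1].mean(0).round().astype(int))
def conv(tag,rail_row,rail_col,st_row,st_col,st_h,zg=.0749):
    s=np.load(f's_{tag}.npy',allow_pickle=True).item();C=cam('wrist',s)
    Rt=Ro.from_rotvec(s['tool_rot']).as_matrix();tp=np.array(s['position'])
    r=lambda u,v,z:(Rt.T@(back(C,(u,v),z)-tp))*1000
    a=r(rail_col,rail_row,.07);b=r(st_col,st_row,tp[2]-zg+st_h)
    print('rail',a,'stick',b,'shift needed mm',a[0]-85-(b[0]-65),a[1]-b[1])
E
python3 -c "
from place import *
meas('pA')"
```

```text
rowsB 80 [110 112 112 112 113 112 112 113 115 117 118 119 120 120 120 117 115 113
 117 163 218 234 235 235 235 234 234 234 234 234 233 234 233 233 232 233
 233 233 233 233 233 233 233 232 232 232 232 232 233 233 233 233 233 233
 230 191  73   9   4   4   3   2   3   4   4   2   3   2   4   4]
rowsR 130 [232 232 231 231 230 220 195 185 187 194 229 246 248 248 248 248 248 248
 248 248]
cols 105 [ 59  60  60  59  59  58  60  71 143 224 234 235 235 235 234 235 235 234
 234 235 235 235 234 235 234 234 234 234 234 234 235 234 235 235 235 234
 234 235 234 234 234 234 233 234 233 234 230 153 109 101 102 103 101 101
 102 102 102 101]
cols 115 [ 64  64  65  63  64  63  65  65 106 218 232 233 233 233 232 232 233 233
 233 234 233 233 233 233 233 233 232 233 233 233 233 233 233 232 233 233
 232 233 233 232 232 233 232 232 232 233 228 150 105 102 100 100 101 100
 100 100 102 100]
cols 130 [ 63  62  62  63  62  63  61  62  84 182 228 232 233 234 233 233 234 233
 233 233 233 233 233 233 233 233 234 233 234 233 232 233 232 233 233 233
 233 233 233 233 233 233 233 233 232 231 208 133  99  95  96  96  98  97
  96  98  96  98]
stickR [182 181 182 180 181 180 182 182 181 187 240 247 248 248 248 248 248 248
 248 248 248 248 248 248 248 248 248 248 248 248 248 248 248 248 248 248
 248 248 248 248 248 248 248 248 248 248 246 234 200 200 202 203 202 202
 200 200 200 199]
stickG [115 113 115 112 113 114 114 114 113 110 123 135 138 138 139 139 138 137
 137 138 140 139 137 139 138 138 138 139 139 138 138 139 139 138 139 139
 138 136 138 136 136 136 137 136 137 136 130 117 147 168 172 173 172 174
 171 170 168 170]
```

```bash
python3 -c "
from place import *
conv('pA',99.2,255.45,139.8,256.6,.022)
conv('pA',99.2,255.45,135.4,256.6,0)
s=ctrl.get_state();print(s['position'])
"
```

```text
rail [ 86.3048  -2.2788 138.7179] stick [65.6689 -1.3763 52.8225] shift needed mm 0.6359013901102344 -0.9024815622385065
rail [ 86.3048  -2.2788 138.7179] stick [65.5176 -1.3839 74.8227] shift needed mm 0.7871822156131714 -0.8949040580313774
[ 0.5583 -0.0847  0.209 ]
```

>>> play_rows --increments '[[[0.007,-0.009,0.1,0,0,0,-1],[0.007,-0.009,0.3,0,0,0,-1],[0.007,-0.009,0.5,0,0,0,-1],[0.007,-0.009,0.58,0,0,0,-1],[0.007,-0.009,0.61,0,0,0,-1],[0.007,-0.009,0.625,0,0,0,-1],[0.007,-0.009,0.625,0,0,0,-1]]]'

```text
time: 14.3
position: [0.5602, -0.0824, 0.1476]
tool_rot: [3.118, -0.382, 0.002]
ft_force: [0.5, -0.5, -0.1]
grip_width: 0.229
grip_force: 20.0
```

>>> play_rows --increments '[[[0,0,0.008,0,0,0,-1],[0,0,0.015,0,0,0,-1],[0,0,0.015,0,0,0,-1]]]'

```text
time: 14.6
position: [0.5599, -0.0823, 0.1458]
tool_rot: [3.118, -0.382, 0.001]
ft_force: [0.1, -0.3, -0.4]
grip_width: 0.226
grip_force: 20.0
```

>>> play_rows --increments '[[[0,0.015,0,0,0,0,-1],[0,0.015,0,0,0,0,-1],[0,0.015,0.01,0,0,0,-1],[0,0.015,0.01,0,0,0,-1]]]'

```text
time: 15.0
position: [0.5596, -0.0839, 0.1449]
tool_rot: [3.118, -0.382, 0.001]
ft_force: [-0.8, -0.7, 2.5]
grip_width: 0.229
grip_force: 20.0
```

```bash
python3 - <<'E'
from place import *
s=ctrl.get_state();print(s['time'],s['position'],s['tool_rot'],s['ft_force'])
im=ctrl.get_image('wrist');np.save('s_pA2.npy',s,allow_pickle=True)
cv2.imwrite('pics/pA2.png',im[:,:,::-1]);g=im.astype(int)
for r in(150,165,180): print(r,g[r-2:r+3,215:300,2].mean(0).round().astype(int))
print('rows',100,g[100:200,250:262,2].mean(1).round().astype(int))
print('R165',g[163:168,215:300,0].mean(0).round().astype(int))
E
```

```text
15.0 [ 0.5596 -0.0839  0.1449] [ 3.1179 -0.3818  0.0007] [-0.838  -0.6632  2.5079]
150 [ 67  65  67  63  64  65  65  65  63  67  64  65  65  66  64  67  65 102
 220 234 235 232 188  83  17   3   5   3   3   2   4   2   5   4   2   2
   1   4   3   4   1   4   4   5   6   6   3   2   3   0   3   2   3   2
   1   4   1   3   3   2  39 147 225 234 234 234 234 234 213 141 111 106
 107 106 106 107 109 107 105 107 106 105 104 104 105]
165 [ 66  66  66  65  66  64  65  65  66  64  66  64  66  65  66  65  65  83
 167 228 235 235 230 117  23   2   5   3   4   2   5   1   3   4   5   4
   3   3   2   2   1   2   2   4   4   4   0   4   0   3   2   3   2   3
   3   4   1   2   3   5  67 211 233 235 235 234 235 232 180 123 109 108
 107 108 108 108 108 109 110 109 109 109 111 109 108]
180 [ 60  61  60  61  62  63  60  62  58  62  61  61  60  63  62  61  61  67
 112 219 233 234 228 132  36   6   3   2   2   4   2   3   3   2   4   3
   1   3   6   3   1   2   2   3   1   1   0   2   1   2   1   4   1   2
   3   1   1   1   2  16  91 218 233 234 234 234 234 229 155 114 110 110
 110 110 107 108 107 106 107 108 108 110 108 110 109]
rows 100 [154 212 236 237 237 238 237 237 237 237 237 237 236 236 236 235 236 236
 236 235 235 236 235 235 235 235 235 235 235 235 235 235 235 234 232 194
  74  11   4   2   4   2   3   3   3   3   3   5   3   4   4   4   4   5
   4   2   3   4   3   2   2   3   3   2   3   2   2   3   4   1   2   2
   3   2   2   3   1   4   2   2   2   1   3   4   4   2   4   4   3   2
   1   2   1   3   3   3   1   2   3   3]
R165 [199 200 200 199 200 199 201 200 200 200 201 200 201 201 200 201 200 204
 222 233 235 234 236 246 248 249 249 249 249 249 249 249 249 249 249 249
 249 249 249 249 249 249 249 249 249 250 249 249 249 249 249 249 249 249
 249 249 249 249 249 247 238 232 234 235 235 234 234 233 221 207 203 203
 202 204 204 204 204 205 205 205 205 205 206 206 205]
```

```bash
python3 -c "
from place import *
conv('pA2',99.8,258.1,135.6,256.8,0)
"
```

```text
rail [85.1426 -0.5264 74.9749] stick [65.3946 -1.2633 74.9297] shift needed mm -0.25202893232622614 0.7368524900579303
```

>>> play_rows --increments '[[[0,0,-0.02,0,0,0,-1],[0,0.007,-0.02,0,0,0,-1],[0,0.007,-0.02,0,0,0,-1],[0,0.007,-0.005,0,0,0,-1],[0,0.007,0,0,0,0,-1],[0,0.007,0,0,0,0,-1]]]'

```text
time: 15.65
position: [0.5594, -0.0844, 0.1449]
tool_rot: [3.118, -0.382, 0.0]
ft_force: [-0.8, 0.6, 3.2]
grip_width: 0.229
grip_force: 20.0
```

>>> play_rows --increments '[[[0,0,0,0,0,0,-0.4],[0,0,0,0,0,0,-0.2],[0,0,0,0,0,0,-0.1],[0,0,0,0,0,0,-0.1],[0,0,-0.3,0,0,0,-0.1],[0,0,-0.6,0,0,0,-0.1],[0,0,-1.0,0,0,0,0.2],[0,0,-1.0,0,0,0,0.2]]]'

```text
time: 16.45
position: [0.5623, -0.0845, 0.2505]
tool_rot: [3.117, -0.382, 0.016]
ft_force: [0.1, -0.6, -0.0]
grip_width: 0.553
grip_force: 0.0
```

```bash
python3 -c "
from plan import *
s=ctrl.get_state();print(s['time'],s['position'],s['grip_width']*87,s['ft_force'])
plan([(.497,-.417,.24,-11.9)],2)"
```

```text
16.45 [ 0.5623 -0.0845  0.2505] 48.10989282890305 [ 0.0934 -0.6497 -0.0346]
[0.042, 0.846, 0.026, -0.0, -0.0017, -0.0057] rows 2 -> [ 0.546  -0.1676  0.2479]
[0.034, 0.846, 0.026, -0.0001, -0.0017, -0.0057] rows 2 -> [ 0.5296 -0.2507  0.2453]
[0.027, 0.847, 0.026, -0.0, -0.0016, -0.0057] rows 2 -> [ 0.5133 -0.3339  0.2427]
[0.02, 0.847, 0.027, -0.0001, -0.0017, -0.0058] rows 4 -> [ 0.497 -0.417  0.24 ]
```

>>> play_rows --increments '[[[0.06,0.846,0.03,0,0,-0.006,0.2],[0.06,0.846,0.03,0,0,-0.006,0.2]]]'

```text
time: 16.65
position: [0.5443, -0.1697, 0.2415]
tool_rot: [3.119, -0.365, 0.001]
ft_force: [0.4, -0.8, 0.5]
grip_width: 0.597
grip_force: 0.0
```

>>> play_rows --increments '[[[0.05,0.846,0.03,0,0,-0.006,0.2],[0.05,0.846,0.03,0,0,-0.006,0.2]]]'

```text
time: 16.85
position: [0.5285, -0.2549, 0.2379]
tool_rot: [3.12, -0.356, -0.001]
ft_force: [0.5, -0.0, -0.8]
grip_width: 0.6
grip_force: 0.0
```

>>> play_rows --increments '[[[0.045,0.846,0.03,0,0,-0.006,0.2],[0.045,0.846,0.03,0,0,-0.006,0.2]]]'

```text
time: 17.05
position: [0.5138, -0.3385, 0.2348]
tool_rot: [3.122, -0.341, -0.002]
ft_force: [-0.5, -0.3, 0.5]
grip_width: 0.6
grip_force: 0.0
```

>>> play_rows --increments '[[[0.04,0.846,0.03,0,0,-0.006,0.2],[0.04,0.846,0.03,0,0,-0.006,0.2],[0.04,0.846,0.03,0,0,-0.006,0.2],[0.04,0.846,0.03,0,0,-0.006,0.2],[0.04,0.846,0.03,0,0,-0.006,0.2],[0.04,0.846,0.03,0,0,-0.006,0.2]]]'

```text
time: 17.65
position: [0.5023, -0.4165, 0.2326]
tool_rot: [-3.125, 0.318, -0.001]
ft_force: [-0.3, -0.5, -0.8]
grip_width: 0.603
grip_force: 0.0
```

```bash
python3 -c "
from stick import *
r=look('sB',.504,-.418,-.21)
a=np.degrees(r[2]);plan([(r[0],r[1],.16,a),(r[0],r[1],.074,a)],2)"
```

```text
17.65 [ 0.5023 -0.4165  0.2326] [-3.1248  0.3183 -0.0005] 0.0034112528359743583
[ 0.0833 -0.0012 -0.0917]
px 250 268 120 233
stick [ 0.5041 -0.4172 -0.2114] -12.113786500674435 0.025940316560630554
[0.019, 0.001, 0.727, -0.0002, -0.0002, 0.0052] rows 4 -> [ 0.5041 -0.4171  0.16  ]
[0.0, 0.0, 0.86, -0.0, -0.0, 0.0] rows 4 -> [ 0.5041 -0.4171  0.074 ]
```

>>> play_rows --increments '[[[0.019,0.01,0.4,0,0,0.005,0.2],[0.019,0.01,0.727,0,0,0.005,0.2],[0.019,0.01,0.727,0,0,0.005,0.2]]]'

```text
time: 18.0
position: [0.5008, -0.4169, 0.1548]
tool_rot: [-3.119, 0.332, 0.013]
ft_force: [0.1, 0.4, 0.3]
grip_width: 0.601
grip_force: 0.0
```

>>> play_rows --increments '[[[0,0,0.3,0,0,0,0.2],[0,0,0.6,0,0,0,0.2],[0,0,0.8,0,0,0,0.2],[0,0,0.86,0,0,0,0.2],[0,0,0.86,0,0,0,0.2],[0,0,0.86,0,0,0,-0.3],[0,0,0.86,0,0,0,-1],[0,0,0.86,0,0,0,-1]]]'

```text
time: 18.8
position: [0.5036, -0.4203, 0.0754]
tool_rot: [3.122, -0.335, 0.003]
ft_force: [-0.6, -0.5, 0.4]
grip_width: 0.413
grip_force: 0.0
```

>>> play_rows --increments '[[[0,0,0,0,0,0,-1],[0,0,0,0,0,0,-1],[0,0,0,0,0,0,-1],[0,0,0,0,0,0,-1],[0,0,0,0,0,0,-1],[0,0,0,0,0,0,-1]]]'

```text
time: 19.4
position: [0.5031, -0.4199, 0.0743]
tool_rot: [3.123, -0.335, 0.0]
ft_force: [-0.5, 0.4, 4.1]
grip_width: 0.225
grip_force: 20.0
```

```bash
python3 -c "
from plan import *
s=ctrl.get_state();print(s['time'],s['position'],s['grip_width']*87,s['grip_force'],s['ft_force'])
R=Ro.from_rotvec(s['tool_rot']).as_matrix();print(np.degrees(np.arctan2(R[1,0],R[0,0])))
x,y,z=s['position']
plan([(x,y,.17,-12.1),(.5925,.0525,.215,-13.9)],2)"
```

```text
19.4 [ 0.5031 -0.4199  0.0743] 19.59576372292531 20.000498592853546 [-0.47    0.4351  4.0826]
-12.249062654723902
[0.0, 0.0, -0.957, 0.0002, -0.0002, -0.0017] rows 4 -> [ 0.5031 -0.4198  0.17  ]
[-0.023, -0.961, -0.09, -0.0, -0.0, 0.004] rows 2 -> [ 0.5209 -0.3254  0.179 ]
[-0.029, -0.961, -0.09, -0.0, -0.0, 0.004] rows 2 -> [ 0.5388 -0.2309  0.188 ]
[-0.035, -0.961, -0.09, -0.0, -0.0, 0.004] rows 2 -> [ 0.5567 -0.1364  0.197 ]
[-0.041, -0.961, -0.09, -0.0, -0.0, 0.004] rows 2 -> [ 0.5747 -0.0419  0.206 ]
[-0.048, -0.96, -0.09, -0.0, -0.0, 0.004] rows 4 -> [0.5925 0.0525 0.215 ]
```

>>> play_rows --increments '[[[0,0,-0.2,0,0,0,-1],[0,0,-0.5,0,0,0,-1],[0,0,-0.98,0,0,0,-1],[0,0,-0.98,0,0,0,-1]]]'

```text
time: 19.8
position: [0.506, -0.422, 0.179]
tool_rot: [3.117, -0.335, 0.016]
ft_force: [0.7, 0.3, 0.4]
grip_width: 0.228
grip_force: 20.0
```

>>> play_rows --increments '[[[-0.023,-0.96,-0.09,0,0,0.004,-1],[-0.023,-0.96,-0.09,0,0,0.004,-1]]]'

```text
time: 20.0
position: [0.5204, -0.3256, 0.1804]
tool_rot: [3.122, -0.351, -0.0]
ft_force: [1.9, 0.4, 0.2]
grip_width: 0.229
grip_force: 20.0
```

>>> play_rows --increments '[[[-0.03,-0.96,-0.09,0,0,0.004,-1],[-0.03,-0.96,-0.09,0,0,0.004,-1]]]'

```text
time: 20.2
position: [0.5391, -0.2288, 0.1894]
tool_rot: [-3.121, 0.355, 0.0]
ft_force: [0.8, 0.6, 0.1]
grip_width: 0.225
grip_force: 20.0
```

>>> play_rows --increments '[[[-0.035,-0.96,-0.09,0,0,0.004,-1],[-0.035,-0.96,-0.09,0,0,0.004,-1]]]'

```text
time: 20.4
position: [0.5571, -0.1344, 0.1985]
tool_rot: [-3.12, 0.364, 0.0]
ft_force: [0.3, 0.7, -0.6]
grip_width: 0.228
grip_force: 20.0
```

>>> play_rows --increments '[[[-0.04,-0.96,-0.09,0,0,0.004,-1],[-0.04,-0.96,-0.09,0,0,0.004,-1]]]'

```text
time: 20.6
position: [0.5754, -0.0402, 0.2075]
tool_rot: [-3.119, 0.374, 0.0]
ft_force: [0.7, -0.4, -0.1]
grip_width: 0.229
grip_force: 20.0
```

>>> play_rows --increments '[[[-0.048,-0.96,-0.09,0,0,0.004,-1],[-0.048,-0.96,-0.09,0,0,0.004,-1],[-0.048,-0.96,-0.09,0,0,0.004,-1],[-0.048,-0.96,-0.09,0,0,0.004,-1],[-0.048,-0.96,-0.09,0,0,0.004,-1]]]'

```text
time: 21.1
position: [0.5933, 0.0504, 0.216]
tool_rot: [3.116, -0.387, -0.002]
ft_force: [-0.1, -0.3, -0.2]
grip_width: 0.222
grip_force: 20.0
```

```bash
python3 -c "
from plan import *
s=ctrl.get_state();print(s['time'],s['position'],s['grip_width']*87,s['tool_rot'])
plan([(.5925,.0530,.157,-13.9)],2)"
```

```text
21.1 [0.5933 0.0504 0.216 ] 19.31717243222382 [ 3.1164 -0.3866 -0.0016]
[-0.013, -0.025, 0.59, 0.0009, 0.0005, -0.0027] rows 4 -> [0.5925 0.053  0.157 ]
```

>>> play_rows --increments '[[[0,-0.005,0.2,0,0,0,-1],[0,-0.005,0.4,0,0,0,-1],[0,-0.005,0.58,0,0,0,-1],[0,-0.005,0.65,0,0,0,-1],[0,-0.005,0.65,0,0,0,-1],[0,-0.005,0.65,0,0,0,-1]]]'

```text
time: 21.7
position: [0.5941, 0.0516, 0.1524]
tool_rot: [3.118, -0.386, 0.001]
ft_force: [0.6, 0.2, -0.2]
grip_width: 0.23
grip_force: 20.0
```

```bash
cat >> place.py <<'E'
def auto(tag,zg):
    s=ctrl.get_state();print(s['time'],s['position'],s['tool_rot'],s['ft_force'])
    im=ctrl.get_image('wrist');np.save(f's_{tag}.npy',s,allow_pickle=True)
    cv2.imwrite(f'pics/{tag}.png',im[:,:,::-1]);g=im.astype(int)
    print('rows',85,g[85:145,250:262,2].mean(1).round().astype(int))
    for r in(110,125,150,165,180): print(r,g[r-2:r+3,215:300,2].mean(0).round().astype(int))
E
python3 -c "
from place import *
auto('pB',.0743)"
```

```text
21.7 [0.5941 0.0516 0.1524] [ 3.1176 -0.3863  0.0014] [ 0.6313  0.1957 -0.2389]
rows 85 [111 112 113 113 110 107 104 102 102 102 100 101 101 102 102 102 104 114
 176 229 236 237 237 237 237 236 236 236 236 235 235 235 236 236 236 235
 235 235 235 235 235 235 234 234 235 234 235 235 235 234 232 190  56   2
   2   2   4   4   4   3]
110 [101 102 103 104 103 104 106 104 105 106 107 106 106 108 107 104 122 202
 233 237 237 237 237 237 236 237 237 236 236 236 236 236 236 237 237 236
 236 237 236 237 236 237 236 236 236 236 236 236 236 236 236 236 236 237
 236 236 236 236 236 236 236 237 236 236 236 236 234 210 114  61  57  57
  58  57  59  58  57  56  56  57  57  56  56  58  57]
125 [107 107 108 109 110 110 111 110 113 114 115 116 116 116 117 118 121 158
 226 234 235 234 235 235 235 235 235 235 234 234 234 235 235 234 235 234
 235 234 235 235 235 235 235 235 235 234 235 234 234 235 234 234 234 234
 234 234 234 234 234 235 234 234 234 234 235 234 231 177  96  66  63  62
  61  61  62  63  62  61  60  62  62  61  64  63  60]
150 [109 110 111 110 108 111 110 110 109 109 109 110 107 107 110 11
[... 282 characters left out ...]

165 [107 106 107 108 108 107 108 107 109 108 108 108 108 108 107 108 108 110
 130 222 234 235 225 114  23   3   2   3   4   2   2   4   6   2   5   4
   2   1   4   0   3   3   2   1   4   4   3   3   2   2   2   1   2   3
   1   3   1   3   1   0  48 170 228 234 234 233 206 115  68  63  62  63
  61  62  62  62  65  62  62  63  66  64  63  61  62]
180 [102 101 101 101 103 102 102 102 102 104 103 104 100 103 104 104 103 104
 113 171 226 233 229 130  38   3   2   3   3   1   4   1   3   1   1   3
   2   0   4   2   2   2   2   4   2   4   2   3   1   3   2   2   2   3
   1   1   4   3   0  10  79 217 233 233 234 230 177  95  64  61  62  62
  62  60  61  62  61  61  61  61  61  63  63  61  64]
```

```bash
python3 -c "
from place import *
conv('pB',102.9,257.45,136.5,256.8,0,.0743)
"
```

```text
rail [83.4945 -0.8739 82.5171] stick [64.9387 -1.2671 74.3589] shift needed mm -1.4441800105049367 0.3932091809544269
```

>>> play_rows --increments '[[[-0.014,0.004,0,0,0,0,-1],[-0.014,0.004,0.03,0,0,0,-1],[-0.014,0.004,0.06,0,0,0,-1],[-0.014,0.004,0.075,0,0,0,-1],[-0.014,0.004,0.085,0,0,0,-1],[-0.014,0.004,0.085,0,0,0,-1]]]'

```text
time: 22.35
position: [0.5921, 0.0524, 0.1442]
tool_rot: [3.117, -0.384, -0.001]
ft_force: [-3.8, -0.4, 5.3]
grip_width: 0.231
grip_force: 20.0
```

```bash
python3 -c "
from place import *
auto('pB2',.0743)"
```

```text
22.35 [0.5921 0.0524 0.1442] [ 3.1174 -0.384  -0.0005] [-3.7646 -0.4392  5.2844]
rows 85 [112 108 105 103 102 102 101 101 100 100 101 100 102 115 187 234 236 236
 236 237 236 236 236 236 236 236 236 235 236 235 235 235 235 234 234 234
 234 234 235 234 235 234 234 234 234 234 234 234 234 234 231 189  56   6
   6   3   3   1   4   3]
110 [105 106 103 104 106 105 106 107 105 105 105 105 103 104 105 110 163 227
 235 235 236 235 235 236 236 236 236 236 235 236 236 236 235 235 236 236
 236 236 236 236 235 235 235 236 236 236 236 235 236 235 236 235 234 235
 235 235 235 235 235 235 235 235 235 235 235 235 235 235 233 206 109  59
  54  55  53  52  55  55  55  56  54  56  54  56  53]
125 [114 113 113 115 115 116 118 118 118 119 119 118 117 117 119 118 134 212
 232 235 235 234 235 234 235 234 234 234 235 234 234 234 234 234 235 235
 235 235 234 235 234 234 235 235 235 234 233 234 234 234 233 234 234 234
 234 234 234 234 234 234 234 235 233 234 233 233 234 234 231 178  95  66
  63  63  64  63  64  65  63  63  62  64  64  64  62]
150 [109 110 106 107 108 108 107 108 109 109 108 107 108 108 108 1
[... 283 characters left out ...]

165 [107 106 107 107 105 109 108 108 110 109 109 108 110 109 109 109 110 121
 188 229 234 234 226 113  24   7   4   1   3   2   2   4   3   2   4   1
   0   3   5   1   0   2   5   2   1   3   1   4   0   2   4   3   0   2
   5   3   1   1   1   3  47 168 226 233 233 234 234 231 178  94  63  61
  61  61  60  60  61  63  61  61  62  61  63  62  64]
180 [101 100 100 101 100 101 101 102 103 102 103 102 102 103 103 102 103 107
 142 222 233 232 229 129  38   4   0   0   1   2   4   1   2   2   4   2
   1   4   3   1   2   4   2   4   5   3   2   2   3   3   3   2   1   2
   1   1   4   3   4   5  73 214 232 232 233 233 232 229 150  79  62  61
  62  61  61  61  60  59  61  61  61  60  60  62  61]
```

```bash
python3 -c "
from place import *
conv('pB2',98.7,258.05,136.5,256.8,0,.0743)
"
```

```text
rail [85.7146 -0.5609 74.1995] stick [64.9493 -1.2663 74.2822] shift needed mm 0.7652378371021626 0.7053801344064352
```

>>> play_rows --increments '[[[0,0,-0.025,0,0,0,-1],[0.007,0.007,-0.025,0,0,0,-1],[0.007,0.007,-0.025,0,0,0,-1],[0.007,0.007,-0.01,0,0,0,-1],[0.007,0.007,-0.004,0,0,0,-1],[0.007,0.007,-0.004,0,0,0,-1]]]'

```text
time: 23.0
position: [0.5928, 0.0515, 0.1442]
tool_rot: [3.118, -0.384, 0.001]
ft_force: [-1.0, -1.3, 4.6]
grip_width: 0.232
grip_force: 20.0
```

>>> play_rows --increments '[[[0,0,0,0,0,0,-0.4],[0,0,0,0,0,0,-0.2],[0,0,0,0,0,0,-0.1],[0,0,0,0,0,0,-0.1],[0,0,-0.3,0,0,0,-0.1],[0,0,-0.6,0,0,0,-0.1],[0,0,-1.0,0,0,0,0.2],[0,0,-1.0,0,0,0,0.2]]]'

```text
time: 23.8
position: [0.5956, 0.0523, 0.2498]
tool_rot: [-3.116, 0.384, -0.016]
ft_force: [0.3, -0.1, 0.2]
grip_width: 0.548
grip_force: 0.0
```

```bash
python3 -c "
from plan import *
s=ctrl.get_state();print(s['time'],s['position'],s['grip_width']*87,s['ft_force'])
im=ctrl.get_image('wrist');cv2.imwrite('pics/after.png',im[:,:,::-1])
a=ctrl.get_image('top');cv2.imwrite('pics/top1.png',a[:,:,::-1])
plan([(.467,.3045,.25,4)],2)"
```

```text
23.8 [0.5956 0.0523 0.2498] 47.652218002934234 [ 0.296  -0.0929  0.1935]
[-0.613, -0.716, -0.019, -0.0, -0.0005, -0.0669] rows 2 -> [0.5511 0.136  0.2465]
[-0.534, -0.776, -0.018, -0.0, -0.0005, -0.0668] rows 2 -> [0.509  0.2203 0.2483]
[-0.45, -0.827, -0.018, -0.0, -0.0005, -0.0669] rows 4 -> [0.467  0.3045 0.25  ]
```

>>> play_rows --increments '[[[-0.61,-0.716,0,0,0,-0.067,0.2],[-0.61,-0.716,0,0,0,-0.067,0.2]]]'

```text
time: 24.1
position: [0.5497, 0.1358, 0.2418]
tool_rot: [3.134, -0.221, -0.005]
ft_force: [-0.0, 1.1, 0.2]
grip_width: 0.594
grip_force: 0.0
```

>>> play_rows --increments '[[[-0.534,-0.776,0,0,0,-0.067,0.2],[-0.534,-0.776,0,0,0,-0.067,0.2]]]'

```text
time: 24.3
position: [0.5066, 0.2218, 0.242]
tool_rot: [3.141, -0.05, -0.004]
ft_force: [0.1, 0.8, 0.5]
grip_width: 0.6
grip_force: 0.0
```

>>> play_rows --increments '[[[-0.45,-0.83,0,0,0,-0.067,0.2],[-0.45,-0.83,0,0,0,-0.067,0.2],[-0.45,-0.83,0,0,0,-0.067,0.2],[-0.45,-0.83,0,0,0,-0.067,0.2],[-0.45,-0.83,0,0,0,-0.067,0.2],[-0.45,-0.83,0,0,0,-0.067,0.2]]]'

```text
time: 24.9
position: [0.4676, 0.3027, 0.2429]
tool_rot: [3.139, 0.106, -0.001]
ft_force: [0.5, 0.1, 0.3]
grip_width: 0.599
grip_force: 0.0
```

```bash
python3 - <<'E'
from plan import *
s=ctrl.get_state();print(s['time'],s['position'],s['tool_rot'],np.abs(s['qd']).max())
im=ctrl.get_image('wrist');np.save('s_cv.npy',s,allow_pickle=True);cv2.imwrite('pics/cv.png',im[:,:,::-1])
C=cam('wrist',s);print(ctrl.get_calibration('wrist')['T_tool_cam'][:3,3])
g=seg(im,green);n,l,st,_=cv2.connectedComponentsWithStats(g);print(st[st[:,4]>300])
T=Ro.from_rotvec(s['tool_rot']).as_matrix();print(np.degrees(np.arctan2(T[1,0],T[0,0])))
E
```

```text
24.9 [0.4676 0.3027 0.2429] [ 3.1386  0.1058 -0.0015] 0.005799555730544291
[ 0.0836 -0.0007 -0.0917]
[[     0      0    512    384 180282]
 [   195     88    119    163  16326]]
3.8601963292669192
```

View pics/cv.png

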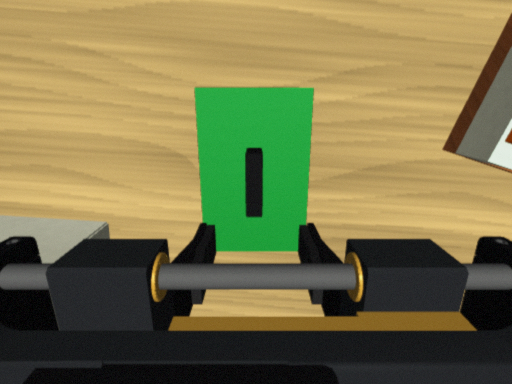

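The cover spans (195–314, 88–250) with its grip at about (254,182), and it's already aligned with the tool. I'll fit the board outline and the grip together.

```bash
python3 - <<'E'
from plan import *
s=np.load('s_cv.npy',allow_pickle=True).item();im=cv2.imread('pics/cv.png')[:,:,::-1].copy();C=cam('wrist',s)
m=cv2.morphologyEx(seg(im,green),cv2.MORPH_OPEN,np.ones((3,3)));m=cv2.morphologyEx(m,cv2.MORPH_CLOSE,np.ones((31,31)))
ys,xs=np.nonzero(m);print(xs.min(),xs.max(),ys.min(),ys.max())
m[222:252,190:320]|=0
h=cv2.convexHull(np.c_[xs,ys][(ys<222)|((xs>220)&(xs<292))].astype(np.int32));
r,c=fit([(C,m)],[.467,.3045,1.637],[(0,0,(.13,.2,.008),0)]);print(r,np.degrees(r[2]),c)
b=(im.max(2)<60).astype(np.uint8)*255;k=np.zeros_like(b);k[135:225,235:275]=255;b&=k
ys,xs=np.nonzero(b);print('grip',xs.min(),xs.max(),ys.min(),ys.max())
r2,c=fit([(C,b)],[.467,.3045,1.637],[(0,0,(.018,.07,.042),.008)]);print(r2,np.degrees(r2[2]),c)
x,y=r2[:2];plan([(x,y,.16,np.degrees(r2[2])-90),(x,y,.085,np.degrees(r2[2])-90)],2)
E
```

```text
195 312 88 250
[0.4675 0.3063 1.6432] 94.15115040820955 0.035122174438989746
grip 246 262 148 216
[0.4683 0.3065 1.6321] 93.51212809124905 0.058062483602918526
[0.01, -0.036, 0.832, 0.0005, 0.0005, 0.0039] rows 4 -> [0.4683 0.3065 0.16  ]
[-0.0, 0.0, 0.75, 0.0, -0.0, 0.0] rows 4 -> [0.4683 0.3065 0.085 ]
```

>>> play_rows --increments '[[[0.008,-0.036,0.4,0,0,0,0.2],[0.008,-0.036,0.83,0,0,0,0.2],[0.008,-0.036,0.83,0,0,0,0.2]]]'

```text
time: 25.25
position: [0.4648, 0.3048, 0.1553]
tool_rot: [3.134, 0.108, -0.015]
ft_force: [-1.2, -1.0, -1.1]
grip_width: 0.599
grip_force: 0.0
```

>>> play_rows --increments '[[[0,0,0.3,0,0,0,0.2],[0,0,0.6,0,0,0,0.2],[0,0,0.73,0,0,0,0.2],[0,0,0.745,0,0,0,0.2],[0,0,0.745,0,0,0,0.2],[0,0,0.745,0,0,0,-0.3],[0,0,0.745,0,0,0,-1],[0,0,0.745,0,0,0,-1]]]' --squeeze 40

```text
time: 26.05
position: [0.4678, 0.3085, 0.0872]
tool_rot: [-3.139, -0.111, -0.002]
ft_force: [0.3, -0.8, 0.4]
grip_width: 0.411
grip_force: 0.0
```

>>> play_rows --increments '[[[0,0,0,0,0,0,-1],[0,0,0,0,0,0,-1],[0,0,0,0,0,0,-1],[0,0,0,0,0,0,-1],[0,0,0,0,0,0,-1],[0,0,0,0,0,0,-1]]]'

```text
time: 26.65
position: [0.4675, 0.3077, 0.0864]
tool_rot: [3.139, 0.11, 0.0]
ft_force: [-0.8, -3.8, 4.6]
grip_width: 0.201
grip_force: 40.0
```

```bash
python3 -c "
from plan import *
s=ctrl.get_state();print(s['time'],s['position'],s['tool_rot'],s['grip_width']*87,s['grip_force'],s['ft_force'])
x,y,z=s['position']
plan([(x,y,.18,3.8),(.535,.155,.25,40),(.575,-.0145,.25,76.2)],2)"
```

```text
26.65 [0.4675 0.3077 0.0864] [3.1385 0.1101 0.    ] 17.51744515051406 39.99720440246165 [-0.7949 -3.7816  4.6233]
[-0.0, 0.001, -0.936, 0.0007, 0.0, 0.0024] rows 4 -> [0.4675 0.3077 0.18  ]
[0.286, 0.784, -0.35, 0.0, 0.0, -0.2011] rows 3 -> [0.5012 0.2314 0.215 ]
[0.029, 0.835, -0.35, 0.0, 0.0, -0.2011] rows 5 -> [0.5351 0.155  0.25  ]
[-0.392, 0.777, -0.0, 0.0, 0.0, -0.2011] rows 3 -> [0.555  0.0703 0.25  ]
[-0.614, 0.618, -0.0, -0.0, 0.0, -0.2011] rows 5 -> [ 0.575  -0.0145  0.25  ]
```

>>> play_rows --increments '[[[0,0,-0.15,0,0,0,-1],[0,0,-0.4,0,0,0,-1],[0,0,-0.7,0,0,0,-1],[0,0,-0.94,0,0,0,-1],[0,0,-0.94,0,0,0,-1]]]'

```text
time: 27.15
position: [0.4687, 0.3106, 0.1842]
tool_rot: [-3.135, -0.112, -0.01]
ft_force: [0.2, -0.2, -2.5]
grip_width: 0.207
grip_force: 40.0
```

>>> play_rows --increments '[[[0.1,0.26,-0.12,0,0,-0.07,-1],[0.19,0.52,-0.24,0,0,-0.14,-1],[0.286,0.784,-0.35,0,0,-0.2,-1]]]'

```text
time: 27.45
position: [0.5008, 0.2318, 0.2145]
tool_rot: [-3.081, -0.61, 0.002]
ft_force: [0.5, 1.0, -2.9]
grip_width: 0.199
grip_force: 40.0
```

>>> play_rows --increments '[[[0.01,0.28,-0.12,0,0,-0.07,-1],[0.02,0.56,-0.24,0,0,-0.14,-1],[0.03,0.835,-0.35,0,0,-0.2,-1]]]'

```text
time: 27.75
position: [0.5353, 0.1551, 0.2496]
tool_rot: [-2.948, -1.082, 0.002]
ft_force: [-0.2, 0.0, -2.7]
grip_width: 0.203
grip_force: 40.0
```

>>> play_rows --increments '[[[-0.13,0.26,0,0,0,-0.07,-1],[-0.26,0.52,0,0,0,-0.14,-1],[-0.39,0.777,0,0,0,-0.2,-1]]]'

```text
time: 28.05
position: [0.5553, 0.0706, 0.249]
tool_rot: [-2.742, -1.53, 0.001]
ft_force: [0.3, -0.5, -3.0]
grip_width: 0.207
grip_force: 40.0
```

>>> play_rows --increments '[[[-0.2,0.2,0,0,0,-0.07,-1],[-0.4,0.4,0,0,0,-0.14,-1],[-0.614,0.618,0,0,0,-0.2,-1],[-0.614,0.618,0,0,0,-0.2,-1],[-0.614,0.618,0,0,0,-0.2,-1],[-0.614,0.618,0,0,0,-0.2,-1],[-0.614,0.618,0,0,0,-0.2,-1]]]'

```text
time: 28.75
position: [0.5752, -0.0118, 0.25]
tool_rot: [-2.472, -1.937, -0.0]
ft_force: [-0.2, 0.6, -2.9]
grip_width: 0.204
grip_force: 40.0
```

```bash
python3 - <<'E'
from plan import *
s=ctrl.get_state();print(s['time'],s['position'],s['tool_rot'],s['grip_width']*87,s['ft_force'])
im=ctrl.get_image('wrist');np.save('s_cp.npy',s,allow_pickle=True);cv2.imwrite('pics/cp.png',im[:,:,::-1])
T=Ro.from_rotvec(s['tool_rot']).as_matrix();print('yaw',np.degrees(np.arctan2(T[1,0],T[0,0])))
C=cam('wrist',s);print(ctrl.get_calibration('wrist')['T_tool_cam'][:3,3])
g=seg(im,green)
for r in(40,80,120,160): 
    x=np.nonzero(g[r])[0];print(r,x.min() if len(x) else 0,x.max() if len(x) else 0)
for c in(200,256,310):
    y=np.nonzero(g[:,c])[0];print(c,y.min(),y.max())
w=seg(im,lambda h:(h[...,1]<45)&(h[...,2]>150))
o=seg(im,lambda h:(h[...,0]>3)&(h[...,0]<22)&(h[...,1]>200)&(h[...,2]>90))
for nm,m in(('w',w),('o',o)):
    n,l,st,_=cv2.connectedComponentsWithStats(m);print(nm,st[1:][st[1:,4]>60])
plan([(.575,-.0145,.2,76.2)])
E
```

```text
28.75 [ 0.5752 -0.0118  0.25  ] [-2.4722 -1.9374 -0.0002] 17.779446519887586 [-0.2083  0.6027 -2.8734]
yaw 76.17013792286507
[ 0.0829  0.0017 -0.0917]
40 0 0
80 142 371
120 147 366
160 151 362
200 73 239
256 73 186
310 73 239
w [[445 247  31  17 141]
 [436 289  25  19 227]]
o []
[-0.025, 0.003, 0.501, -0.0001, -0.0002, -0.0004] rows 3 -> [ 0.575  -0.0145  0.2   ]
```

>>> play_rows --increments '[[[-0.027,0,0.2,0,0,0,-1],[-0.027,0,0.4,0,0,0,-1],[-0.027,0,0.55,0,0,0,-1],[-0.027,0,0.64,0,0,0,-1],[-0.027,0,0.64,0,0,0,-1],[-0.027,0,0.64,0,0,0,-1]]]'

```text
time: 29.4
position: [0.5752, -0.0159, 0.1867]
tool_rot: [2.474, 1.935, 0.001]
ft_force: [0.4, 0.0, -2.6]
grip_width: 0.201
grip_force: 40.0
```

```bash
python3 - <<'E'
from plan import *
s=ctrl.get_state();print(s['time'],s['position'],s['tool_rot'],s['ft_force'])
im=ctrl.get_image('wrist');np.save('s_cp2.npy',s,allow_pickle=True);cv2.imwrite('pics/cp2.png',im[:,:,::-1])
C=cam('wrist',s);Rt=Ro.from_rotvec(s['tool_rot']).as_matrix();tp=np.array(s['position'])
r=lambda u,v,z:((Rt.T@(back(C,(u,v),z)-tp))*1000).round(1)
g=seg(im,green);w=seg(im,lambda h:(h[...,1]<60)&(h[...,2]>140))
for row in(75,85,95,105,115,125,140,160):
    x=np.nonzero(g[row])[0];y=np.nonzero(w[row])[0]
    print(row,'green',(x.min(),x.max()) if len(x) else 0,'white',(y[y<200].min(),y[y<200].max()) if (y<200).any() else 0,(y[y>300].min(),y[y>300].max()) if (y>300).any() else 0)
for c in(130,135,140,256,372,378,384):
    y=np.nonzero(g[:,c])[0];z=np.nonzero(w[:220,c])[0];print(c,(y.min(),y.max()) if len(y) else 0,(z.min(),z.max()) if len(z) else 0)
print('pred rail outer/inner/ends row,col',[proj(C,[tp+Rt@np.array([x/1000,y/1000,tp[2]-.07])])[0].round(1).tolist() for x,y in((85,-85),(55,-85),(85,85),(55,85))])
E
```

```text
29.4 [ 0.5752 -0.0159  0.1867] [2.4743 1.9352 0.001 ] [ 0.3857  0.0136 -2.5569]
75 green (np.int64(142), np.int64(371)) white 0 0
85 green (np.int64(143), np.int64(370)) white 0 0
95 green (np.int64(144), np.int64(369)) white 0 0
105 green (np.int64(145), np.int64(368)) white (np.int64(134), np.int64(144)) (np.int64(369), np.int64(375))
115 green (np.int64(146), np.int64(367)) white (np.int64(136), np.int64(145)) (np.int64(368), np.int64(374))
125 green (np.int64(147), np.int64(366)) white (np.int64(137), np.int64(146)) (np.int64(367), np.int64(373))
140 green (np.int64(149), np.int64(364)) white (np.int64(139), np.int64(148)) (np.int64(365), np.int64(371))
160 green (np.int64(151), np.int64(362)) white 0 0
130 0 0
135 0 (np.int64(100), np.int64(114))
140 0 (np.int64(100), np.int64(143))
256 (np.int64(73), np.int64(186)) 0
372 0 (np.int64(99), np.int64(134))
378 0 0
384 0 0
pred rail outer/inner/ends row,col [[132.6, 100.2], [137.9, 143.3], [375.7, 100.0], [370.6, 143.1]]
```

```bash
python3 - <<'E'
from plan import *
s=np.load('s_cp2.npy',allow_pickle=True).item();C=cam('wrist',s);Rt=Ro.from_rotvec(s['tool_rot']).as_matrix();tp=np.array(s['position'])
r=lambda u,v,z:((Rt.T@(back(C,(u,v),z)-tp))*1000).round(2)
im=cv2.imread('pics/cp2.png').astype(int)
print('green far',[im[66:80,c-8:c+8,2].mean(1).round().astype(int) for c in(180,256,330)])
print('rail rows L',im[94:108,137:143].mean((1,2)).round().astype(int),'R',im[94:108,369:373].mean((1,2)).round().astype(int))
print('rail cols',im[103:108,128:148,0].mean(0).round(),im[103:108,364:382,0].mean(0).round())
print('green cols',im[103:108,140:150,2].mean(0).round(),im[103:108,363:373,2].mean(0).round())
for v in(72,72.5,73):print(r(256,v,tp[2]-.0784))
for v in(99.5,100):print(r(140,v,.07),r(372,v,.07))
E
```

```text
green far [array([207, 208, 208, 208, 209, 205, 168,  76,  41,  40,  42,  41,  41,
        40]), array([200, 200, 199, 200, 200, 195, 160,  76,  52,  52,  53,  52,  53,
        52]), array([210, 210, 211, 210, 211, 208, 178, 104,  62,  62,  63,  64,  64,
        64])]
rail rows L [161 161 161 161 162 177 217 237 239 238 239 239 238 239] R [148 149 156 159 170 203 224 228 232 233 235 240 241 241]
rail cols [109. 111. 108. 106. 105. 117. 188. 230. 236. 237. 236. 236. 236. 235.
 235. 232. 179.  97.  67.  67.] [ 94.  95.  94.  95. 123. 225. 244. 246. 246. 246. 244. 204. 135. 114.
 114. 111. 108. 106.]
green cols [236. 235. 235. 232. 174.  80.  37.  36.  34.  35.] [ 65.  66.  66.  65.  66.  96. 212. 236. 238. 238.]
[99.47  1.39 78.43]
[99.21  1.39 78.43]
[98.95  1.39 78.43]
[ 85.45 -79.73 116.7 ] [ 85.34  82.42 116.81]
[ 85.11 -79.77 116.7 ] [ 85.01  82.46 116.81]
```

>>> play_rows --increments '[[[0.011,-0.013,0,0,0,0,-1],[0.011,-0.013,0.02,0,0,0,-1],[0.011,-0.013,0.04,0,0,0,-1],[0.011,-0.013,0.055,0,0,0,-1],[0.011,-0.013,0.055,0,0,0,-1]]]'

```text
time: 29.95
position: [0.5737, -0.0149, 0.1804]
tool_rot: [-2.475, -1.935, 0.001]
ft_force: [-0.0, -0.9, -2.1]
grip_width: 0.207
grip_force: 40.0
```

```bash
cat > cc.py <<'E'
from plan import *
s=ctrl.get_state();print(s['time'],s['position'],s['tool_rot'],s['ft_force'])
im=ctrl.get_image('wrist').astype(int)[:,:,::-1];C=cam('wrist',s);Rt=Ro.from_rotvec(s['tool_rot']).as_matrix();tp=np.array(s['position'])
r=lambda u,v,z:((Rt.T@(back(C,(u,v),z)-tp))*1000).round(2)
print('far',im[66:80,248:264,2].mean(1).round().astype(int))
print('railrows L',88,im[88:108,137:143].mean((1,2)).round().astype(int),'R',im[88:108,368:372].mean((1,2)).round().astype(int))
print('cols 124',im[103:108,124:148,0].mean(0).round().astype(int),362,im[103:108,362:386,0].mean(0).round().astype(int))
print('green 140',im[103:108,140:150,2].mean(0).round().astype(int),363,im[103:108,363:373,2].mean(0).round().astype(int))
for v in(72,73):print(r(256,v,tp[2]-.0784))
for v in(95,98,100):print(v,r(140,v,.07)[0],r(372,v,.07)[0])
E
python3 cc.py
```

```text
29.95 [ 0.5737 -0.0149  0.1804] [-2.4748 -1.9347  0.0008] [-0.0098 -0.9316 -2.1479]
far [198 198 198 198 198 195 158  75  53  51  52  51  51  52]
railrows L 88 [147 151 152 157 158 157 160 161 159 159 161 164 188 223 237 238 237 238
 238 239] R [135 133 133 133 134 136 133 134 139 139 141 158 184 197 205 208 213 216
 218 219]
cols 124 [ 99 102 106 107 109 108 108 105 119 195 231 235 235 235 236 235 236 235
 235 232 176  94  69  66] 362 [ 94  93  95  93  96  97 127 231 244 245 245 245 245 246 245 246 246 246
 246 236 163 118 113 110]
green 140 [235 235 234 231 171  77  39  35  35  34] 363 [ 64  67  65  67  68 103 219 236 238 238]
[99.47  1.39 78.38]
[98.95  1.39 78.38]
95 88.26 88.16
98 86.34 86.23
100 85.05 84.94
```

>>> play_rows --increments '[[[0.007,0.004,0,0,0,0,-1],[0.007,0.004,0.008,0,0,0,-1],[0.007,0.004,0.016,0,0,0,-1],[0.007,0.004,0.022,0,0,0,-1],[0.007,0.004,0.022,0,0,0,-1]]]'

```text
time: 30.5
position: [0.5744, -0.0142, 0.1785]
tool_rot: [2.475, 1.935, -0.0]
ft_force: [-0.6, -0.8, -0.9]
grip_width: 0.202
grip_force: 40.0
```

```bash
python3 cc.py
```

```text
30.5 [ 0.5744 -0.0142  0.1785] [ 2.4748  1.9351 -0.0001] [-0.5961 -0.7578 -0.9226]
far [198 199 199 199 199 195 158  74  51  52  53  52  51  51]
railrows L 88 [146 147 151 153 153 154 155 156 157 157 159 159 161 177 216 236 238 238
 237 238] R [135 133 132 132 132 136 133 134 138 139 138 138 148 182 204 210 213 216
 218 217]
cols 124 [105 108 107 107 106 107 121 204 231 235 235 234 235 235 235 235 235 234
 234 231 175  94  66  66] 362 [ 94  96  94  95  95  96 129 232 244 245 245 245 245 246 246 245 246 246
 246 242 179 123 113 108]
green 140 [235 235 234 231 171  77  37  35  34  35] 363 [ 67  66  66  65  67 105 220 236 237 237]
[99.47  1.39 78.39]
[98.95  1.39 78.39]
95 88.21 88.11
98 86.3 86.2
100 85.03 84.93
```

>>> play_rows --increments '[[[0,0,0.005,0,0,0,-1],[0,0,0.009,0,0,0,-1],[0,0,0.009,0,0,0,-1]]]'

```text
time: 30.85
position: [0.5744, -0.0142, 0.1784]
tool_rot: [2.475, 1.935, -0.0]
ft_force: [-3.3, 0.5, 4.5]
grip_width: 0.204
grip_force: 40.0
```

>>> play_rows --increments '[[[0,0,0,0,0,0,-0.45],[0,0,0,0,0,0,-0.2],[0,0,0,0,0,0,0],[0,0,0,0,0,0,0],[0,0,-0.2,0,0,0,0],[0,0,-0.5,0,0,0,0],[0,0,-0.9,0,0,0,0],[0,0,-0.9,0,0,0,0]]]' --squeeze 10

```text
time: 31.65
position: [0.5772, -0.0137, 0.2734]
tool_rot: [2.469, 1.931, 0.011]
ft_force: [1.0, 0.3, 0.3]
grip_width: 0.498
grip_force: 0.0
```

```bash
python3 - <<'E'
from plan import *
s=ctrl.get_state();print(s['time'],s['position'],s['grip_width']*87,s['ft_force'])
im=ctrl.get_image('wrist');C=cam('wrist',s)
g=cv2.morphologyEx(seg(im,green),cv2.MORPH_OPEN,np.ones((3,3)))
for r in(80,110,140,170):
    x=np.nonzero(g[r])[0];print(r,(x.min(),x.max()) if len(x) else 0)
for c in(180,256,330):
    y=np.nonzero(g[:,c])[0];print(c,y.min(),y.max())
a=ctrl.get_image('side');cv2.imwrite('pics/side_end.png',a[:,:,::-1]);Cs=cam('side')
m=cv2.morphologyEx(seg(a,green),cv2.MORPH_CLOSE,np.ones((25,25)));n,l,st,_=cv2.connectedComponentsWithStats(m);print(st[st[:,4]>200])
k=1+np.argmax(st[1:,4]);m=(l==k).astype(np.uint8)*255
for z in(.082,.087,.092,.097): print(z,*fit([(Cs,m)],[.575,-.016,-.24],[(0,0,(.13,.2,.008),z)]))
E
```

```text
31.65 [ 0.5772 -0.0137  0.2734] 43.36289959270769 [1.0333 0.2723 0.3121]
80 0
110 (np.int64(181), np.int64(323))
140 (np.int64(183), np.int64(321))
170 (np.int64(185), np.int64(319))
180 86 109
256 86 263Traceback (most recent call last):
  File "<stdin>", line 8, in <module>
    return umr_minimum(a, axis, None, out, keepdims, initial, where)
ValueError: zero-size array to reduction operation minimum which has no identity
```

>>> play_rows --increments '[[[-0.3,0,-0.5,0,0,0,0],[-0.6,0,-0.5,0,0,0,0],[-1.0,0,-0.5,0,0,0,0],[-1.0,0,-0.5,0,0,0,0]]]'

```text
time: 32.1
position: [0.5485, -0.1188, 0.3164]
tool_rot: [2.483, 1.922, -0.007]
ft_force: [0.5, 0.2, -0.7]
grip_width: 0.501
grip_force: 0.0
```

>>> play_rows --increments '[[[-0.4,0,0,0,0,0,0],[-0.8,0,0,0,0,0,0],[-1.0,0,0,0,0,0,0],[-1.0,0,0,0,0,0,0],[-1.0,0,0,0,0,0,0]]]'

```text
time: 32.6
position: [0.5261, -0.2076, 0.3165]
tool_rot: [-2.474, -1.933, -0.0]
ft_force: [-0.2, 0.5, 0.2]
grip_width: 0.503
grip_force: 0.0
```

```bash
python3 - <<'E'
from plan import *
s=ctrl.get_state();print(s['time'],s['position'])
a=ctrl.get_image('side');t=ctrl.get_image('top');Cs=cam('side');Ct=cam('top')
def big(m):
    n,l,st,_=cv2.connectedComponentsWithStats(m);k=1+np.argmax(st[1:,4]);return (l==k).astype(np.uint8)*255,st[k]
for nm,i,C in(('side',a,Cs),('top',t,Ct)):
    m,st=big(cv2.morphologyEx(seg(i,green),cv2.MORPH_CLOSE,np.ones((15,15))));print(nm,st)
    for z in(.080,.092,.104): print(z,*fit([(C,m)],[.575,-.016,-.24],[(0,0,(.13,.2,.008),z)]))
# bystanders: change vs. first pictures
for n,i in(('side',a),('top',t)):
    o=cv2.imread(f'pics/{n}0.png')[:,:,::-1].astype(int);d=np.abs(o-i).max(2)
    for b,p in(('bottle',(.745,.14,.05)),('cup',(.76,-.16,.04)),('palette',(.67,-.36,.01))):
        C=Cs if n=='side' else Ct;u,v=proj(C,p)[0].astype(int);print(n,b,u,v,(d[max(v-30,0):v+30,u-30:u+30]>40).sum())
E
```

```text
32.6 [ 0.5261 -0.2076  0.3165]
side [ 214  171   89   53 2434]
0.08 [ 0.587  -0.0284 -0.2354] 0.013840814566669638
0.092 [ 0.5776 -0.0175 -0.2271] 0.025790488104470988
0.104 [ 0.5687 -0.0072 -0.2436] 0.0441777431271915
top [ 201  165   86   67 3716]
0.08 [ 0.5764 -0.0164 -0.2471] 0.014319269998749053
0.092 [ 0.5744 -0.0173 -0.2349] 0.02483085488428581
0.104 [ 0.5717 -0.0172 -0.2422] 0.039215160521538416
side bottle 172 209 0
side cup 245 163 635
side palette 306 155 164
top bottle 189 138 10
top cup 297 137 0
top palette 365 173 3010
```

```bash
python3 -c "
from bench import ctrl
print(ctrl.close_job())"
```

```text
the job is handed in; nothing more can be done
None
```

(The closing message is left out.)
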